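# Fit the reading light to the bedside book rest

## Robot

A 7-joint arm with a two-finger parallel gripper is mounted at the origin on the work surface. World frame = base frame: x ahead of the robot, y to its left, z up, the work surface at z = 0. Lengths are in m, angles in rad, forces in N, time in s.
With the tool pointing down it reaches from about 0.4 to 0.85 m from the base axis. Payload 4.5 kg.
Tool frame: the origin (TCP) lies at the very end of the fingers, on their centre line; the grasp point (between the pads) lies 19 mm behind it; z points along the fingers, y is the line along which they close (so a half turn about z gives the same grasp; the last joint's range is limited). The gripper opens to 88 mm and grips with 3 to 60 N. Pads are 18 mm wide; open, the fingers measure 123 mm over their backs; the gripper's body (75 mm by 187 mm) begins 45 mm behind the grasp point.
Start: joints at [-1.155, 0.689, -0.195, 1.565, 0.157, 0.902, -0.215], TCP at [0.233, 0.58, 0.239] pointing down, gripper open.
Joint ranges: [-3.01, 3.01], [-0.46, 2.08], [-1.47, 1.51], [0.13, 2.56], [-1, 4.14], [0.04, 2.09], [-2.66, 2.66]. Speed limits (rad/s): [2.57, 2.57, 3.14, 3.14, 3.14, 3.14, 3.14].

## Interface

Orientations are given as a unit quaternion [x, y, z, w].
In Python, from plant import r, optics gives the robot as it stands.
- The arm moves only by the tool servo_tool, never from a script. Its arguments are lists of equal length, an entry for each row: "translation": the shift along the tool's x, y, z in m, a list of three; "turn": the turn, a rotation vector about the tool's x, y, z in rad, a list of three. In form: {"translation": [[dx, dy, dz], ...], "turn": [[rx, ry, rz], ...]}. A call has 1 to 10 rows; each row shifts and turns the commanded pose from where the row before left it, along the tool's axes as they then stand; what a row does not reach is not made up. A row lasts 1/8 s, in which the tool goes at most 62.5 mm and 10.7 degrees, less where a joint would pass 70% of its speed; a pose out of reach is approached as far as the arm can. A call is refused whole if a number of a shift passes 0.0625 or a number of a turn 0.188, either way. A call with a gripper value outside its range is refused whole. "grip" is the opening, from 0 (shut) to 1 (fully open), set as the call begins (left out, the last holds). The fingers move at their own pace and stop on an object; "grip_force" is the grip in N (left out, the last holds). Time passes only in rows, so rows that do not move let the fingers close. It gives the time, the measured TCP pose, the force, the opening and the grip force at its end, in the units of the state.
- r.get_state(): the state, without advancing time (a new reading comes with each control period).
- optics.snapshot(name): name is "scene" or "top" or "wrist"; returns a dict with "img" (420x560x3 uint8, red, green, blue), "z_map" (420x560 float32, m along the optical axis (not along the pixel's ray), 0 where there is no reading), "mtx" (3x3 intrinsics, pixels), "k1" (the pictures are not rectified: a ray, as slopes to the right and down, at radius r is drawn at 1 + k1 r^2 times it, then the intrinsics apply), "R" (3x3) and "t" (3): a world point X has camera coordinates R X + t. Camera axes: x right, y down, z forward; pixel columns grow to the right and rows downward; lengths in m; the calibration is good to about 2 mm. A picture is of the moment at which its call begins.
- r.finish_job(): hands the job in; it is judged then, once.
The state is a dict: "clock": time; "q": joint angles; "qd": joint speeds; "joint_torque": joint torques, N m; "tool_pos": TCP position; "eef_rot": TCP orientation; "contact_force": force on the tool from outside, world axes, zero at the start; "moment": the same for the moment, N m; "opening": opening from 0.0 (shut) to 1.0 (fully open); "finger_force": force on a finger pad.
Only numpy, scipy, OpenCV 4.12 (cv2) and the standard library are available. Lean on these libraries where they do the work, as an engineer would, in place of code of your own. Each camera call takes 0.05 s, during which the arm holds its last target. There are 200 camera calls.

## Task

Pick up the white reading light and slide its foot into the aluminium track along the top of the sloping book rest, entering from the track's open end, with the lamp arm pointing down the slope over the book, until the foot is fully home against the black end stop. Then push the red keeper fully up the slope across the track's open end and let go of everything, without knocking over the light or disturbing the other things on the table.

Things in the scene. Friction and masses are not known exactly. Their poses are not given: they have to be found in the camera images.
- light: Loose reading light, 0.15-0.24 kg, upright on a dark steel foot plate 34 (x) x 50 (y) x 6 thick; neck 14 (x) x 44 (y) above it to height 22. Origin: centre of the foot's underside; z up, y along the foot, the lamp arm points to its own -x. When home its frame coincides with track.
- light_grip (a point): Grip point, at (0, 0, 60) in the light's frame: middle of the light's white upright body, 36 (x) x 24 (y), heights 22 to 88. Grip across the 24.
- light_head (a point): Free end of the light's white arm: (-72, 0, 95) in the light's frame. The arm is 24 (y) wide, 14 thick, heights 88 to 102, from x = +18 to -72.
- track: Aluminium track on the dark, fixed book rest, whose board slopes 30 deg, rising away from the robot, the rest turned by up to 0.3 rad. Origin: on the track's floor (the board's surface), 135 above the table, under the foot's centre when home; x up the slope, y along the track to its closed end, z square off the board, leaning to the robot. The book rest's board spans x -245 to 35, y -200 to 45.
- track_mouth (a point): Middle of the track's open end, on its floor: (0, -125, 0) in the track's frame. Channel inside: 38 wide (x -19 to 19), 8 high; walls 4 thick; two lips (z 8 to 11) leave a gap 20 wide (x -10 to 10) for the neck. The foot has 2 mm play each side and 2 in height and cannot enter from above. Outside the mouth the bare board goes on, flush with the floor, to y = -200.
- track_stop (a point): Face of the black end stop at the closed end, on the track's floor: (0, 25, 0) in the track's frame. Stop 46 (x) wide, 20 tall.
- book (a point): Centre of the open book (fixed to the board, teal cover, 12 thick), lower on the slope: (-169, -75, 12) in the track's frame; it covers x -233 to -105, y -173 to 23.
- keeper (a joint): Red keeper sliding straight up the slope (the track's +x) just outside the mouth: 0 = clear of the mouth, 0.026 m = fully across it. Friction about 1.5 N, stays where it is left. Base bar 12 (y) wide, 8 high, 36 long in x, from the tab up the slope; it lies at track y -139 to -127.
- keeper_tab (a point): Top edge of the lower (down-slope) face of the keeper's upright red tab, the face to push on; tab 14 (y) x 10 (x), standing 24.5 above the board. At joint 0 this point is at (-58, -133, 24.5) in the track's frame; it moves along +x with the joint.
- perfume: Bystander, leave alone: amber glass scent bottle, 50 x 32 x 100 tall, clear stopper (origin under its centre).
- jar: Bystander, leave alone: blue face-cream jar with white lid, 56 across, 50 tall (origin under its centre).
- glasses: Bystander, leave alone: tortoiseshell spectacles standing with temples open, 135 wide, 140 deep, 40 tall; origin under the middle of the bridge.
- dish: Bystander, leave alone: round slate dish, 110 across, 8 thick, with three pearls (origin under its centre).
- mug: Bystander, leave alone: white mug, 80 across, 90 tall, handle on its +y side (origin under its centre).
- clock: Bystander, leave alone: wooden alarm clock, 50 x 120 x 78 tall (origin under its centre).
Mind the look-alikes: they are no part of the job. What is shaped like the light but purple or turquoise is not meant.

How it is judged:
By the outcome, as a careful person would: the job done as asked, in the order asked, and still so for the second after the job is handed in, with the robot touching nothing.
It also fails if it takes over 56 s, if anything falls off the work surface, if the arm or the gripper's body presses on something with over 40 N, if the wrist force passes 120 N, or if a joint passes its speed limit or range.

## Working session

There is one attempt and no reset: what is moved stays moved. The work goes in short steps, Python scripts to look and compute and a tool call to move; the robot and the scene stay as the last step left them, time stands still between calls to the robot, and variables do not carry over. Pictures are saved under pics/ and viewed, at most 10 in all, crops included, and the job is handed in when it is done.

Besides the shell and the picture viewer there is one more tool, called after ">>>" by a JSON object that holds its "name" and its "arguments", one argument or row to a line. servo_tool: Moves the arm, as the interface text tells. Its arguments: {"type":"object","properties":{"translation":{"type":"array"},"turn":{"type":"array"},"grip":{"type":"number"},"grip_force":{"type":"number"}},"required":["translation","turn"]}

```bash
ls; mkdir -p pics
cat > h.py <<'E'
import numpy as np, cv2
from scipy.spatial.transform import Rotation as Rn
from plant import r, optics
def cloud(s):
    z=s['z_map']; K=s['mtx']; h,w=z.shape
    v,u=np.mgrid[:h,:w]
    d=np.stack([(u-K[0,2])/K[0,0],(v-K[1,2])/K[1,1]],-1)
    x=d.copy()
    for _ in range(8): x=d/(1+s['k1']*(x**2).sum(-1,keepdims=True))
    P=np.concatenate([x,np.ones((h,w,1))],-1)*z[...,None]
    X=(P-s['t'])@s['R']
    X[z==0]=np.nan
    return X
def proj(s,X):
    c=np.atleast_2d(X)@s['R'].T+s['t']; x=c[:,:2]/c[:,2:]; x=x*(1+s['k1']*(x**2).sum(1,keepdims=True))
    return x@np.diag([s['mtx'][0,0],s['mtx'][1,1]])+s['mtx'][:2,2]
E
python3 - <<'E'
from h import *
for n in('scene','top'):
    s=optics.snapshot(n); np.savez(n+'.npz',**s); cv2.imwrite(f'pics/{n}.png',s['img'][...,::-1]); print(n,-s['R'].T@s['t'],s['k1'],s['mtx'][0,0])
print(r.get_state())
E
```

```text
pics
scene [1.1414065  0.45742266 0.61214608] -0.08082326824627645 445.5731685266241
top [ 0.38760984 -0.14715135  1.10274487] 0.018459123408909553 457.9004620044998
{'clock': 0.1, 'q': array([-1.15520687,  0.68990814, -0.1945446 ,  1.56619126,  0.15734163,
        0.90249475, -0.21512406]), 'qd': array([ 0.00095327, -0.00190717,  0.00064329, -0.00448444,  0.00071186,
        0.00043523, -0.00011119]), 'joint_torque': array([-1.55976708e-03, -5.28501248e+01, -1.27112981e+00, -1.53838652e+01,
       -5.25578123e-02,  1.99520051e-03,  4.57598503e-05]), 'tool_pos': array([0.23269818, 0.57948324, 0.23799885]), 'eef_rot': array([ 1.89692708e-01,  9.81843181e-01, -7.97621538e-04, -8.77207267e-05]), 'contact_force': array([ 0.00963949,  0.04632138, -0.56151484]), 'moment': array([ 0.01922684, -0.00202088, -0.0551987 ]), 'finger_force': 0.0, 'opening': 0.9996516681020684}
```

View pics/scene.png

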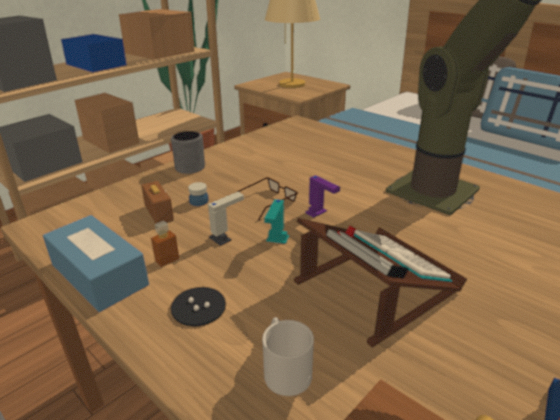

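View pics/top.png

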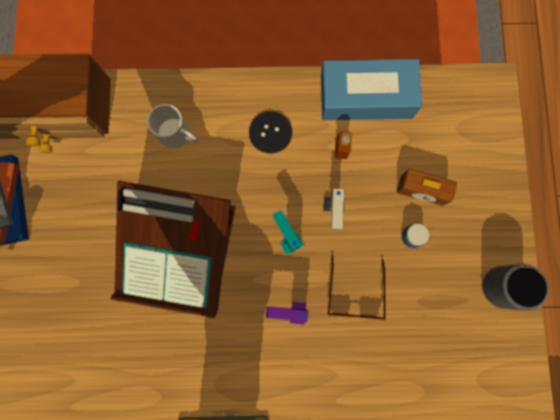

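The scene view shows the white light at about (218,218), with its arm heading up and right. The rest has its track at (360,255), the black stop at (398,270) and the red keeper at (351,232). The top view shows the light at (337,208), the track from (123,200) to (193,212), the keeper at (195,230), the book at (166,275), and the turquoise and purple look-alikes.

Run:
```python
from h import *
np.set_printoptions(precision=4,suppress=True)
S={n:dict(np.load(n+'.npz')) for n in('scene','top')}
for n,s in S.items():
    X=cloud(s); s['X']=X
    hsv=cv2.cvtColor(s['img'],cv2.COLOR_RGB2HSV).astype(int); H,Sa,V=hsv[...,0],hsv[...,1],hsv[...,2]
    # light
    x,y,z=X[...,0],X[...,1],X[...,2]
    box={'scene':(195,170,250,250),'top':(320,180,350,235)}[n]
    m=np.zeros(z.shape,bool); m[box[1]:box[3],box[0]:box[2]]=1
    t=m&(z>.097)&(z<.107)
    P=X[t][:,:2]; rc=cv2.minAreaRect(P.astype(np.float32)); print(n,'armtop',t.sum(),np.median(z[t]),rc, cv2.boxPoints(rc).tolist())
    bd=m&(z>.03)&(z<.08); P=X[bd]; print('body',bd.sum(),P.min(0),P.max(0),P.mean(0))
    f=m&(z>.002)&(z<.012);P=X[f]; print('foot',f.sum(),P.mean(0))
    # teal book
    rbox=(z>.01)&(z<.3)&(x>.2)&(x<.65)&(y>0)&(y<.32)
    red=rbox&((H<6)|(H>174))&(Sa>190)&(V>120)
    red=cv2.morphologyEx(red.astype(np.uint8),cv2.MORPH_OPEN,np.ones((2,2)))>0
    print('red',red.sum(),X[red].mean(0),X[red].min(0),X[red].max(0))
    # board plane: 
    teal=rbox&(H>75)&(H<100)&(Sa>100); print('teal',teal.sum(),X[teal].min(0),X[teal].max(0))
```

```text
scene armtop 255 0.10239433177794367 ((0.5592539310455322, -0.2651868462562561), (0.027199069038033485, 0.09232219308614731), 85.93576049804688) [[0.5122450590133667, -0.2754805088043213], [0.6043350696563721, -0.2820238471031189], [0.6062628030776978, -0.2548931837081909], [0.5141727924346924, -0.2483498454093933]]
body 491 [ 0.3827 -0.476   0.03  ] [ 0.6058 -0.253   0.0795] [ 0.5551 -0.3241  0.0512]
foot 748 [ 0.4707 -0.3967  0.0036]
red 12 [0.5049 0.0513 0.1258] [0.5022 0.048  0.1211] [0.507  0.0535 0.1291]
teal 196 [0.3853 0.0329 0.0235] [0.5644 0.2281 0.1468]
top armtop 435 0.10202038954790234 ((0.5594515204429626, -0.26798850297927856), (0.024190472438931465, 0.09047301113605499), 85.97618865966797) [[0.5134778022766113, -0.27687960863113403], [0.6037278175354004, -0.28322821855545044], [0.605425238609314, -0.2590973973274231], [0.5151752233505249, -0.2527487874031067]]
body 33 [ 0.5691 -0.2595  0.0311] [ 0.603  -0.257   0.0794] [ 0.5863 -0.2583  0.0533]
foot 283 [ 0.5825 -0.2666  0.0039]<stdin>:19: RuntimeWarning: Mean of empty slice.
  ret = um.true_divide(
Traceback (most recent call last):
ValueError: zero-size array to reduction operation minimum which has no identity
```

Run:
```python
from h import *
s=dict(np.load('top.npz'));i=s['img'][...,::-1]
a=cv2.resize(i[165:325,95:245],None,fx=3.7,fy=3.7,interpolation=cv2.INTER_CUBIC)
cv2.imwrite('pics/crop.png',a)
```

```text
(no output)
```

View pics/crop.png

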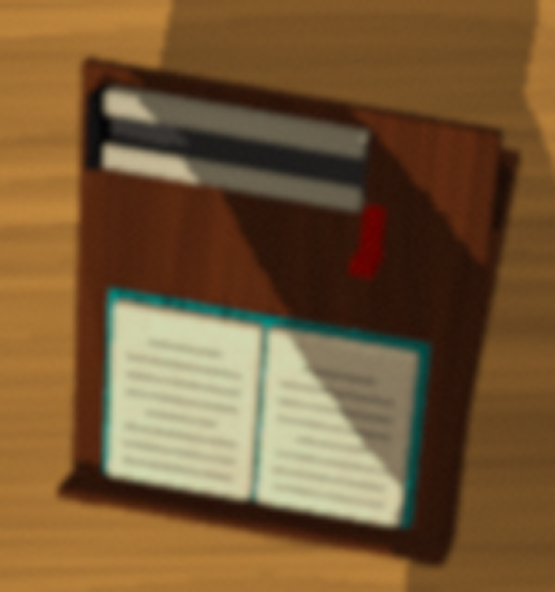

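The crop shows the aluminium lips from crop (103,88) to (368,210), the red keeper at (370,240), the teal book rectangle at (105,290) to (430,525), and the black stop at (95,130).

Run:
```python
from h import *
np.set_printoptions(precision=4,suppress=True)
def run(n):
    s=dict(np.load(n+'.npz')); X=cloud(s)
    hsv=cv2.cvtColor(s['img'],cv2.COLOR_RGB2HSV).astype(int); H,Sa,V=hsv[...,0],hsv[...,1],hsv[...,2]
    x,y,z=X[...,0],X[...,1],X[...,2]
    reg=(z>.03)&(z<.2)&(x>.25)&(x<.65)&(y>-.02)&(y<.35)
    P=X[reg]
    # ransac-free plane: iterate
    k=np.ones(len(P),bool)
    for _ in range(8):
        A=np.c_[P[k][:,:2],np.ones(k.sum())]; c=np.linalg.lstsq(A,P[k][:,2],rcond=None)[0]
        e=P[:,2]-np.c_[P[:,:2],np.ones(len(P))]@c; k=abs(e-np.median(e[k]))<max(.004,np.std(e[k])*1.5)
    print(n,'slope deg',np.degrees(np.arctan(np.hypot(c[0],c[1]))),'yaw',np.arctan2(c[1],c[0]),k.sum())
    C=-s['R'].T@s['t']
    def cast(mask,psi,off):
        d=X[mask]-C; d/=np.linalg.norm(d,axis=1,keepdims=True)
        R=(Rn.from_euler('z',psi)*Rn.from_euler('y',-np.pi/6)).as_matrix()
        o=np.array([.5,.15,.135-.0])  # arbitrary pt; in-plane coords
        return d,R
    alu=reg&(Sa<90)&(V>60)&(x>.46)
    alu=cv2.morphologyEx(alu.astype(np.uint8),cv2.MORPH_CLOSE,np.ones((5,5)))
    nn,lab,st,_=cv2.connectedComponentsWithStats(alu); b=1+np.argmax(st[1:,4]); alu=lab==b
    teal=reg&(H>75)&(H<100)&(Sa>90)&(V>40)
    red=reg&((H<8)|(H>172))&(Sa>180)&(V>100)
    dark=reg&(V<45)&(x>.46)
    for nm,m in(('alu',alu),('teal',teal),('red',red)):
        print(nm,m.sum(),X[m].min(0),X[m].max(0))
        if m.sum()<10: continue
        Q=X[m][:,:2].astype(np.float32); print(cv2.boxPoints(cv2.minAreaRect(Q)).round(4).tolist(), 'z med',np.median(X[m][:,2]))
    return s,X,dict(alu=alu,teal=teal,red=red)
for n in('top','scene'): 
    s,X,M=run(n)
    im=s['img'].copy(); 
    for k,c in(('alu',(0,0,255)),('teal',(255,255,0)),('red',(0,255,0))): im[M[k]]=c
    bx=(165,325,95,245) if n=='top' else (205,295,290,470)
    cv2.imwrite(f'pics/m_{n}.png',cv2.resize(im[bx[0]:bx[1],bx[2]:bx[3],::-1],None,fx=3.5,fy=3.5,interpolation=cv2.INTER_NEAREST))
a=cv2.imread('pics/m_top.png');b=cv2.imread('pics/m_scene.png');print(a.shape,b.shape)
h=max(a.shape[0],b.shape[0]);o=np.zeros((h,a.shape[1]+b.shape[1],3),np.uint8);o[:a.shape[0],:a.shape[1]]=a;o[:b.shape[0],a.shape[1]:]=b
cv2.imwrite('pics/m.png',cv2.resize(o,None,fx=.68,fy=.68,interpolation=cv2.INTER_AREA))
```

```text
top slope deg 26.290661247181607 yaw -0.18940208810934314 6329
alu 607 [nan nan nan] [nan nan nan]
[[0.5568000078201294, 0.0430000014603138], [0.5748999714851379, 0.03970000147819519], [0.6026999950408936, 0.19009999930858612], [0.5845999717712402, 0.19339999556541443]] z med nan
teal 350 [0.3601 0.0165 0.0302] [0.4915 0.2243 0.0898]
[[0.3594000041484833, 0.03290000185370445], [0.4569999873638153, 0.014499999582767487], [0.4936999976634979, 0.2094999998807907], [0.3961000144481659, 0.22779999673366547]] z med 0.08250224745296672
red 7 [0.4969 0.0427 0.1234] [0.5272 0.0498 0.1331]
scene slope deg 26.074392265786535 yaw -0.21460905053110887 2176
alu 1598 [nan nan nan] [nan nan nan]
[[0.42980000376701355, 0.023499999195337296], [0.5751000046730042, 0.000699999975040555], [0.6049000024795532, 0.1914999932050705], [0.4596000015735626, 0.2142000049352646]] z med nan
teal 215 [0.3986 0.0329 0.0319] [0.5644 0.2269 0.1468]
[[0.3294000029563904, 0.11349999904632568], [0.4586000144481659, 0.032499998807907104], [0.5649999976158142, 0.20200000703334808], [0.435699999332428, 0.2831000089645386]] z med 0.0839027954877705
red 50 [0.4984 0.0409 0.1175] [0.511  0.0545 0.133 ]
[[0.4984000027179718, 0.0544000007212162], [0.4997999966144562, 0.040300000458955765], [0.5117999911308289, 0.0414000004529953], [0.5103999972343445, 0.05559999868273735]] z med 0.12510599659364247
(560, 525, 3) (315, 630, 3)
```

View pics/m.png

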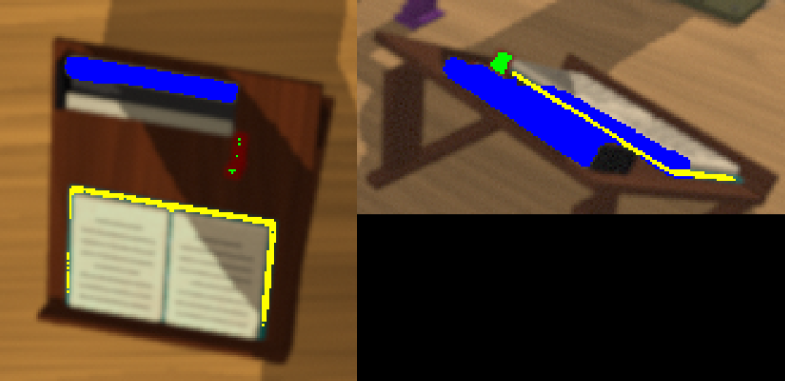

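```bash
cat >> h.py <<'E'
def Rtrack(psi): return (Rn.from_euler('z',psi)*Rn.from_euler('y',-np.pi/6)).as_matrix()
def cast(s,uv,R,o,h):
    """pixels -> track-frame points on plane z=h"""
    K=s['mtx']; d=(np.asarray(uv,float)-K[:2,2])/[K[0,0],K[1,1]]; x=d.copy()
    for _ in range(8): x=d/(1+s['k1']*(x**2).sum(-1,keepdims=True))
    D=np.c_[x,np.ones(len(x))]@s['R']@R; C=R.T@(-s['R'].T@s['t']-o)
    return C+D*((h-C[2])/D[:,2])[:,None]
E
python3 - <<'E'
from h import *
np.set_printoptions(precision=4,suppress=True)
s=dict(np.load('top.npz')); hsv=cv2.cvtColor(s['img'],cv2.COLOR_RGB2HSV).astype(int);H,S,V=[hsv[...,i] for i in range(3)]
roi=np.zeros(H.shape,bool);roi[182:225,115:200]=1
alu=roi&(S<100)&(V>70); roi[:]=0;roi[240:310,118:215]=1
teal=roi&(H>75)&(H<100)&(S>90)&(V>40)
n,l,st,_=cv2.connectedComponentsWithStats(alu.astype(np.uint8));print(st[1:])
uvs=lambda m:np.argwhere(m)[:,::-1]
for psi in(-.18,-.185,-.19):
    R=Rtrack(psi)
    o=np.array([.57,.14,.135])
    for it in range(12):
        P=cast(s,uvs(alu),R,o,.011)
        lo,hi=np.percentile(P,[1,99],axis=0); c=(lo+hi)/2
        dlt=np.array([c[0],c[1]+.05,0]); w=R@dlt; o=o+[w[0],w[1],0]
    B=cast(s,uvs(teal),R,o,.012); 
    print(psi,o,'alu',lo,hi,'teal',np.percentile(B,1,axis=0),np.percentile(B,99,axis=0))
    # skew
    for nm,P,sel in(('alu',P,P[:,0]>0),('alulo',P,P[:,0]<-.005),('tealtop',B,B[:,0]>-.112)): print(nm,np.polyfit(P[sel][:,1],P[sel][:,0],1)[0],end=' ')
    print()
o0=o
# scene: project predicted corners
R=Rtrack(-.185)
E
```

```text
[[123 188  72  20 583]
 [122 204  71  18 481]]
-0.18 [0.5797 0.1674 0.135 ] alu [-0.0255 -0.1247  0.011 ] [0.0255 0.0247 0.011 ] teal [-0.2256 -0.1731  0.012 ] [-0.1007  0.0211  0.012 ]
alu 0.0006416369615071689 alulo 0.017160009590500572 tealtop 0.009868362482465915 
-0.185 [0.5799 0.1674 0.135 ] alu [-0.0254 -0.1247  0.011 ] [0.0254 0.0247 0.011 ] teal [-0.2248 -0.1738  0.012 ] [-0.1008  0.0203  0.012 ]
alu -0.004613430930945253 alulo 0.0117774480630827 tealtop 0.006921265423245716 
-0.19 [0.5802 0.1674 0.135 ] alu [-0.0254 -0.1247  0.011 ] [0.0254 0.0247 0.011 ] teal [-0.2241 -0.1747  0.012 ] [-0.1008  0.0195  0.012 ]
alu -0.009868848049792716 alulo 0.006395299005585503 tealtop 0.0012593611818534078
```

```bash
cat >> h.py <<'E'
import json
def plan(p,R,step=.045,ang=.12,p0=None,R0=None,n=None,chunk=10):
    st=r.get_state()
    p0=np.array(st['tool_pos']) if p0 is None else np.array(p0,float); R0=Rn.from_quat(st['eef_rot']).as_matrix() if R0 is None else R0
    rv=Rn.from_matrix(R0.T@R).as_rotvec(); d=np.array(p)-p0
    n=n or max(1,int(np.ceil(max(np.linalg.norm(d)/step,np.linalg.norm(rv)/ang))))
    T=[];Q=[]
    for i in range(n):
        Ri=R0@Rn.from_rotvec(rv*i/n).as_matrix(); T.append((Ri.T@d/n).round(4).tolist()); Q.append((rv/n).round(4).tolist())
    for k in range(0,n,chunk): print(json.dumps({"translation":T[k:k+chunk],"turn":Q[k:k+chunk]}))
def Rdown(yaw):  # tool y along yawed world y, tool x = -x, z down
    return Rn.from_euler('z',yaw).as_matrix()@np.diag([-1.,1,-1])
def Rtool(psi): return Rtrack(psi)@np.diag([-1.,1,-1])
E
python3 - <<'E'
from h import *
plan([.48,.10,.34],Rdown(-.07))
E
```

```text
{"translation": [[-0.0314, -0.0272, -0.0078], [-0.0307, -0.0279, -0.0078], [-0.0301, -0.0286, -0.0078], [-0.0294, -0.0293, -0.0078], [-0.0286, -0.03, -0.0078], [-0.0279, -0.0307, -0.0078], [-0.0272, -0.0314, -0.0078], [-0.0264, -0.032, -0.0078], [-0.0256, -0.0326, -0.0078], [-0.0249, -0.0332, -0.0078]], "turn": [[-0.0001, -0.0, -0.024], [-0.0001, -0.0, -0.024], [-0.0001, -0.0, -0.024], [-0.0001, -0.0, -0.024], [-0.0001, -0.0, -0.024], [-0.0001, -0.0, -0.024], [-0.0001, -0.0, -0.024], [-0.0001, -0.0, -0.024], [-0.0001, -0.0, -0.024], [-0.0001, -0.0, -0.024]]}
{"translation": [[-0.024, -0.0338, -0.0078], [-0.0232, -0.0344, -0.0078], [-0.0224, -0.0349, -0.0078]], "turn": [[-0.0001, -0.0, -0.024], [-0.0001, -0.0, -0.024], [-0.0001, -0.0, -0.024]]}
```

>>> {"name": "servo_tool", "arguments": {
  "translation": [
    [-0.0314,-0.0272,-0.008],
    [-0.0307,-0.028,-0.008],
    [-0.03,-0.0286,-0.008],
    [-0.0294,-0.0293,-0.008],
    [-0.0286,-0.03,-0.008],
    [-0.028,-0.0307,-0.008],
    [-0.0272,-0.0314,-0.008],
    [-0.0264,-0.032,-0.008],
    [-0.0256,-0.0326,-0.008],
    [-0.025,-0.0332,-0.008]
  ],
  "turn": [
    [0,0,-0.024],
    [0,0,-0.024],
    [0,0,-0.024],
    [0,0,-0.024],
    [0,0,-0.024],
    [0,0,-0.024],
    [0,0,-0.024],
    [0,0,-0.024],
    [0,0,-0.024],
    [0,0,-0.024]
  ]
}}

```text
clock: 1.35
tool_pos: [0.4234, 0.2097, 0.3188]
eef_rot: [0.07, 0.998, -0.0, -0.0]
contact_force: [1.3, 0.4, -0.3]
opening: 0.997
finger_force: 0.0
```

>>> {"name": "servo_tool", "arguments": {
  "translation": [
    [-0.024,-0.0338,-0.008],
    [-0.023,-0.0344,-0.008],
    [-0.022,-0.035,-0.008],
    [0,0,0]
  ],
  "turn": [
    [0,0,-0.024],
    [0,0,-0.024],
    [0,0,-0.024],
    [0,0,0]
  ]
}}

```text
clock: 1.85
tool_pos: [0.4809, 0.0968, 0.3427]
eef_rot: [0.038, 0.999, -0.001, 0.0]
contact_force: [-0.2, -0.5, -0.1]
opening: 1.003
finger_force: 0.0
```

Run:
```python
from h import *
s=optics.snapshot('wrist');np.savez('wrist.npz',**s);cv2.imwrite('pics/w1.png',s['img'][...,::-1])
print(-s['R'].T@s['t'],s['k1'],s['mtx'][0])
```

```text
[0.41187167 0.10225026 0.48963683] -0.054413151715503635 [316.71491667   0.         277.19753373]
```

View pics/w1.png

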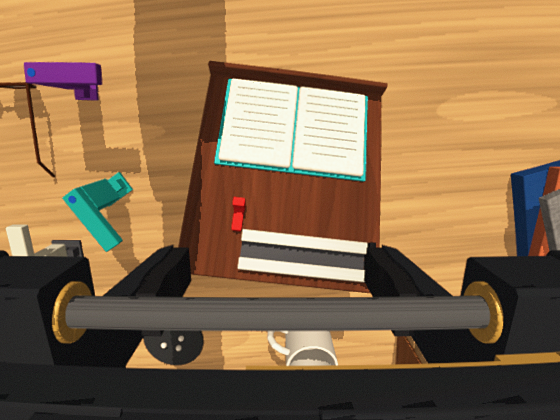

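The wrist view is sharp. The two white lips run from (243,232) to (367,243) and from (238,257) to (365,280), the red keeper is at (239,212), and the book is at (292,130).

Run:
```python
from h import *
np.set_printoptions(precision=4,suppress=True)
s=dict(np.load('wrist.npz')); hsv=cv2.cvtColor(s['img'],cv2.COLOR_RGB2HSV).astype(int);H,S,V=[hsv[...,i] for i in range(3)]
roi=np.zeros(H.shape,bool);roi[222:290,228:372]=1
m=(roi&(S<50)&(V>140)).astype(np.uint8)
n,l,st,_=cv2.connectedComponentsWithStats(m);idx=np.argsort(-st[1:,4])[:2]+1;print(st[idx])
red=((H<8)|(H>172))&(S>170)&(V>90);red[:190]=0;red[240:]=0;red[:,:225]=0;red[:,255:]=0
teal=(H>75)&(H<100)&(S>90)&(V>60);teal[:,:205]=0;teal[:,385:]=0;teal[190:]=0
uv=lambda k:np.argwhere(k)[:,::-1]
psi=-.185;o=np.array([.579,.167,.135])
for it in range(8):
    R=Rtrack(psi);xs=[];sl=[]
    for i in idx:
        cols=np.arange(250,350) if st[i,1]<245 else np.arange(250,350)
        for f,dd in((np.min,-.5),(np.max,.5)):
            e=np.array([(c,f(np.where(l[:,c]==i)[0])+dd) for c in cols]); P=cast(s,e,R,o,.011)
            k=np.polyfit(P[:,1]+.05,P[:,0],1); g=abs(P[:,0]-np.polyval(k,P[:,1]+.05))<.002; k=np.polyfit(P[g,1]+.05,P[g,0],1);xs.append(k[1]);sl.append(k[0])
    psi-=np.mean(sl); 
    allP=cast(s,uv(np.isin(l,idx)),R,o,.011); ylo=np.percentile(allP[:,1],.5)
    w=R@np.array([np.mean(xs),ylo+.125,0]); o=o+[w[0],w[1],0]
print('psi',psi,'o',o,'edges',np.array(xs)*1e3,'slopes',sl,'ylo',ylo)
B=cast(s,uv(teal),R,o,.012);print('teal',B.min(0),B.max(0))
T=cast(s,uv(red),R,o,.0245);print('red',len(T),T.min(0),T.max(0));T=cast(s,uv(red),R,o,.008);print(T.min(0),T.max(0))
# white light visible in other cameras: predicted check of depth on board
X=cloud(s); bd=X[205:225,265:355].reshape(-1,3); L=(bd-o)@R; print('board z by depth',np.nanmedian(L[:,2]),np.polyfit(L[:,0][np.isfinite(L[:,0])],L[:,2][np.isfinite(L[:,0])],1))
```

```text
[[ 238  257  126   24 1387]
 [ 242  230  125   23 1269]]
psi -0.1933637946703958 o [0.5766 0.1702 0.135 ] edges [ 10.0596  22.7688 -22.5336 -10.2948] slopes [np.float64(0.009191094234908477), np.float64(-0.0022022248746075787), np.float64(0.00024581603795150125), np.float64(-0.007234685179445293)] ylo -0.12499999982794777
teal [-0.2265 -0.1728  0.012 ] [-0.1005  0.0194  0.012 ]
red 407 [-0.0584 -0.1419  0.0245] [-0.0173 -0.1259  0.0245]
[-0.0634 -0.1439  0.008 ] [-0.0203 -0.1271  0.008 ]
board z by depth 0.0009524328911269382 [0.0012 0.001 ]
```

Run:
```python
from h import *
plan([.66,-.268,.31],Rdown(-.07),step=.042)
```

```text
{"translation": [[-0.0207, -0.0353, 0.0033], [-0.0206, -0.0353, 0.0033], [-0.0206, -0.0353, 0.0033], [-0.0206, -0.0353, 0.0033], [-0.0206, -0.0353, 0.0033], [-0.0206, -0.0353, 0.0033], [-0.0206, -0.0353, 0.0033], [-0.0206, -0.0353, 0.0033], [-0.0206, -0.0354, 0.0033], [-0.0206, -0.0354, 0.0033]], "turn": [[-0.0, -0.0, -0.0003], [-0.0, -0.0, -0.0003], [-0.0, -0.0, -0.0003], [-0.0, -0.0, -0.0003], [-0.0, -0.0, -0.0003], [-0.0, -0.0, -0.0003], [-0.0, -0.0, -0.0003], [-0.0, -0.0, -0.0003], [-0.0, -0.0, -0.0003], [-0.0, -0.0, -0.0003]]}
```

>>> {"name": "servo_tool", "arguments": {
  "translation": [
    [-0.0206,-0.0353,0.0033],
    [-0.0206,-0.0353,0.0033],
    [-0.0206,-0.0353,0.0033],
    [-0.0206,-0.0353,0.0033],
    [-0.0206,-0.0353,0.0033],
    [-0.0206,-0.0353,0.0033],
    [-0.0206,-0.0353,0.0033],
    [-0.0206,-0.0353,0.0033],
    [-0.0206,-0.0353,0.0033],
    [-0.0206,-0.0353,0.0033]
  ],
  "turn": [
    [0,0,0],
    [0,0,0],
    [0,0,0],
    [0,0,0],
    [0,0,0],
    [0,0,0],
    [0,0,0],
    [0,0,0],
    [0,0,0],
    [0,0,-0.003]
  ]
}}

```text
clock: 3.15
tool_pos: [0.6613, -0.2647, 0.309]
eef_rot: [0.032, 0.999, 0.001, -0.0]
contact_force: [0.4, -0.4, 0.7]
opening: 1.0
finger_force: 0.0
```

>>> {"name": "servo_tool", "arguments": {
  "translation": [
    [0,0,0],
    [0,0,0]
  ],
  "turn": [
    [0,0,0],
    [0,0,0]
  ]
}}

```text
clock: 3.4
tool_pos: [0.6606, -0.2633, 0.3091]
eef_rot: [0.032, 0.999, 0.001, -0.0]
contact_force: [0.4, 0.1, -0.4]
opening: 0.998
finger_force: 0.0
```

Run:
```python
from h import *
s=optics.snapshot('wrist');np.savez('wrist2.npz',**s);cv2.imwrite('pics/w2.png',s['img'][...,::-1])
print(proj(s,[[.513,-.26,.102],[.604,-.283,.102],[.586,-.2685,0]]))
```

```text
[[270.87464438  47.56750675]
 [255.57405094 138.57729579]
 [269.61373647 121.84314414]]
```

View pics/w2.png

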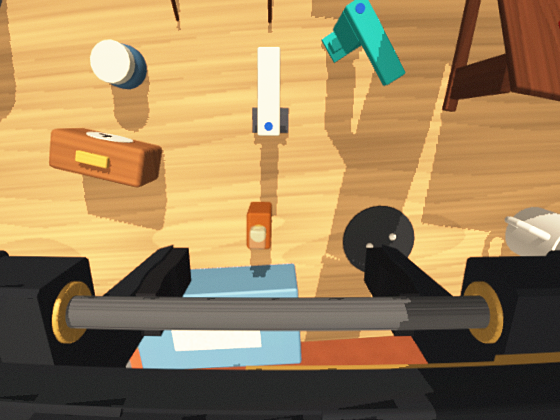

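The wrist view shows the light's arm top spanning (258,47) to (280,135), with the foot's dark ends showing on both sides near (270,121). Perfume is behind it at (259,225).

Run:
```python
from h import *
np.set_printoptions(precision=4,suppress=True)
s=dict(np.load('wrist2.npz')); hsv=cv2.cvtColor(s['img'],cv2.COLOR_RGB2HSV).astype(int);H,S,V=[hsv[...,i] for i in range(3)]
m=np.zeros(H.shape,bool);m[40:142,245:295]=1;m&=(V>200)&(S<45)
m=cv2.morphologyEx(m.astype(np.uint8),cv2.MORPH_CLOSE,np.ones((11,11)))
n,l,st,_=cv2.connectedComponentsWithStats(m);i=1+np.argmax(st[1:,4]);print(st[i])
c=max(cv2.findContours((l==i).astype(np.uint8),cv2.RETR_EXTERNAL,cv2.CHAIN_APPROX_NONE)[0],key=len)[:,0].astype(float)
P=cast(s,c,np.eye(3),np.zeros(3),.102)[:,:2].astype(np.float32)
rc=cv2.minAreaRect(P);b=cv2.boxPoints(rc);print(rc,b)
d=np.zeros(H.shape,bool);d[100:140,245:295]=1;d&=(V<100)&(S<120)
F=cast(s,np.argwhere(d)[:,::-1],np.eye(3),np.zeros(3),.006);print('foot',len(F),F.min(0),F.max(0))
st=r.get_state();print(st['tool_pos'],Rn.from_quat(st['eef_rot']).as_matrix())
```

```text
[ 258   47   22   88 1853]
((0.5561447739601135, -0.2657380700111389), (0.021788151934742928, 0.08819076418876648), 85.6226577758789) [[ 0.5113 -0.2732]
 [ 0.5993 -0.28  ]
 [ 0.6009 -0.2582]
 [ 0.513  -0.2515]]
foot 219 [ 0.5677 -0.2922  0.006 ] [ 0.6011 -0.2436  0.006 ]
[ 0.6607 -0.2631  0.3096] [[-0.998   0.0637 -0.0004]
 [ 0.0637  0.998   0.0022]
 [ 0.0005  0.0022 -1.    ]]
```

Run:
```python
from h import *
R=Rdown(-.074)
plan([.584,-.268,.16],R,step=.03)
plan([.584,-.268,.044],R,step=.025,p0=[.584,-.268,.16],R0=R)
```

```text
{"translation": [[0.0127, -0.0017, 0.0249], [0.0127, -0.0017, 0.0249], [0.0127, -0.0017, 0.0249], [0.0127, -0.0017, 0.0249], [0.0127, -0.0017, 0.0249], [0.0127, -0.0018, 0.0249]], "turn": [[0.0004, -0.0001, 0.0017], [0.0004, -0.0001, 0.0017], [0.0004, -0.0001, 0.0017], [0.0004, -0.0001, 0.0017], [0.0004, -0.0001, 0.0017], [0.0004, -0.0001, 0.0017]]}
{"translation": [[0.0, 0.0, 0.0232], [0.0, 0.0, 0.0232], [0.0, 0.0, 0.0232], [0.0, 0.0, 0.0232], [0.0, 0.0, 0.0232]], "turn": [[0.0, 0.0, 0.0], [0.0, 0.0, 0.0], [0.0, 0.0, 0.0], [0.0, 0.0, 0.0], [0.0, 0.0, 0.0]]}
```

>>> {"name": "servo_tool", "arguments": {
  "translation": [
    [0.0127,-0.0017,0.025],
    [0.0127,-0.0017,0.025],
    [0.0127,-0.0017,0.025],
    [0.0127,-0.0017,0.025],
    [0.0127,-0.0017,0.025],
    [0.0127,-0.0017,0.025],
    [0,0,0],
    [0,0,0]
  ],
  "turn": [
    [0,0,0.002],
    [0,0,0.002],
    [0,0,0.002],
    [0,0,0.002],
    [0,0,0.002],
    [0,0,0],
    [0,0,0],
    [0,0,0]
  ]
}}

```text
clock: 4.45
tool_pos: [0.5853, -0.2697, 0.1611]
eef_rot: [0.038, 0.999, 0.0, 0.001]
contact_force: [0.0, 0.4, 0.2]
opening: 0.999
finger_force: 0.0
```

Run:
```python
from h import *
plan([.584,-.268,.044],Rdown(-.074),step=.022);print(r.get_state()['tool_pos'])
```

```text
{"translation": [[0.0003, 0.0003, 0.0195], [0.0003, 0.0003, 0.0195], [0.0003, 0.0003, 0.0195], [0.0003, 0.0003, 0.0195], [0.0003, 0.0003, 0.0195], [0.0002, 0.0003, 0.0195]], "turn": [[0.0, 0.0005, -0.0002], [0.0, 0.0005, -0.0002], [0.0, 0.0005, -0.0002], [0.0, 0.0005, -0.0002], [0.0, 0.0005, -0.0002], [0.0, 0.0005, -0.0002]]}
[ 0.5852783  -0.2697128   0.16114211]
```

>>> {"name": "servo_tool", "arguments": {
  "translation": [
    [0.0003,0.0003,0.0195],
    [0.0003,0.0003,0.0195],
    [0.0003,0.0003,0.0195],
    [0.0003,0.0003,0.0195],
    [0.0003,0.0003,0.0195],
    [0,0,0.0195],
    [0,0,0]
  ],
  "turn": [
    [0,0,0],
    [0,0,0],
    [0,0,0],
    [0,0,0],
    [0,0,0],
    [0,0,0],
    [0,0,0]
  ]
}}

```text
clock: 5.32
tool_pos: [0.5811, -0.2686, 0.0407]
eef_rot: [0.038, 0.999, 0.001, -0.002]
contact_force: [-0.3, 0.1, 0.1]
opening: 1.002
finger_force: 0.0
```

>>> {"name": "servo_tool", "arguments": {
  "translation": [
    [0,0,0],
    [0,0,0],
    [0,0,0],
    [0,0,0],
    [0,0,0],
    [0,0,0]
  ],
  "turn": [
    [0,0,0],
    [0,0,0],
    [0,0,0],
    [0,0,0],
    [0,0,0],
    [0,0,0]
  ],
  "grip": 0,
  "grip_force": 35
}}

```text
clock: 6.08
tool_pos: [0.5824, -0.2691, 0.0427]
eef_rot: [0.038, 0.999, 0.0, 0.0]
contact_force: [0.1, -0.4, -0.3]
opening: 0.345
finger_force: 0.0
```

>>> {"name": "servo_tool", "arguments": {
  "translation": [
    [0,0,0],
    [0,0,0],
    [0,0,0],
    [0,0,0]
  ],
  "turn": [
    [0,0,0],
    [0,0,0],
    [0,0,0],
    [0,0,0]
  ]
}}

```text
clock: 6.58
tool_pos: [0.5823, -0.2691, 0.0426]
eef_rot: [0.038, 0.999, 0.0, -0.0]
contact_force: [-0.2, 0.4, -0.9]
opening: 0.27
finger_force: 35.0
```

>>> {"name": "servo_tool", "arguments": {
  "translation": [
    [0,0,-0.01],
    [0,0,-0.025],
    [0,0,-0.035],
    [0,0,-0.035],
    [0,0,-0.035],
    [0,0,-0.035],
    [0,0,-0.02],
    [0,0,0]
  ],
  "turn": [
    [0,0,0],
    [0,0,0],
    [0,0,0],
    [0,0,0],
    [0,0,0],
    [0,0,0],
    [0,0,0],
    [0,0,0]
  ]
}}

```text
clock: 7.58
tool_pos: [0.5832, -0.2696, 0.2398]
eef_rot: [0.039, 0.999, -0.001, 0.002]
contact_force: [0.6, -0.0, -1.7]
opening: 0.27
finger_force: 35.0
```

Run:
```python
from h import *
np.set_printoptions(precision=4,suppress=True)
psi=-.192;R=Rtrack(psi);o=np.array([.5766,.1702,.135])
g=.043 # tcp height in light frame
t=o+R@[0,-.185,g+.07]
print(t); plan(t,Rtool(psi),step=.03,ang=.06)
```

```text
[ 0.4858 -0.0006  0.2329]
{"translation": [[0.0118, 0.0261, 0.0006], [0.0121, 0.0259, -0.0001], [0.0124, 0.0258, -0.0008], [0.0126, 0.0257, -0.0015], [0.0128, 0.0255, -0.0022], [0.0129, 0.0254, -0.003], [0.013, 0.0252, -0.0037], [0.0131, 0.025, -0.0045], [0.0131, 0.0249, -0.0052], [0.0131, 0.0247, -0.006]], "turn": [[0.0029, -0.0519, 0.0112], [0.0029, -0.0519, 0.0112], [0.0029, -0.0519, 0.0112], [0.0029, -0.0519, 0.0112], [0.0029, -0.0519, 0.0112], [0.0029, -0.0519, 0.0112], [0.0029, -0.0519, 0.0112], [0.0029, -0.0519, 0.0112], [0.0029, -0.0519, 0.0112], [0.0029, -0.0519, 0.0112]]}
```

>>> {"name": "servo_tool", "arguments": {
  "translation": [
    [0.0118,0.0261,0.0006],
    [0.0121,0.0259,0],
    [0.0124,0.0258,-0.0008],
    [0.0126,0.0257,-0.0015],
    [0.0128,0.0255,-0.0022],
    [0.0129,0.0254,-0.003],
    [0.013,0.0252,-0.0037],
    [0.0131,0.025,-0.0045],
    [0.0131,0.0249,-0.0052],
    [0.0131,0.0247,-0.006]
  ],
  "turn": [
    [0.0029,-0.0519,0.0112],
    [0.0029,-0.0519,0.0112],
    [0.0029,-0.0519,0.0112],
    [0.0029,-0.0519,0.0112],
    [0.0029,-0.0519,0.0112],
    [0.0029,-0.0519,0.0112],
    [0.0029,-0.0519,0.0112],
    [0.0029,-0.0519,0.0112],
    [0.0029,-0.0519,0.0112],
    [0.0029,-0.0519,0.0112]
  ]
}}

```text
clock: 8.82
tool_pos: [0.4963, -0.0651, 0.231]
eef_rot: [0.083, 0.98, -0.029, 0.178]
contact_force: [-0.9, 0.0, -2.6]
opening: 0.27
finger_force: 35.0
```

>>> {"name": "servo_tool", "arguments": {
  "translation": [
    [0,0,0],
    [0,0,0],
    [0,0,0]
  ],
  "turn": [
    [0,0,0],
    [0,0,0],
    [0,0,0]
  ]
}}

```text
clock: 9.2
tool_pos: [0.4975, -0.0659, 0.2317]
eef_rot: [0.084, 0.98, -0.029, 0.178]
contact_force: [-0.1, 0.1, -3.0]
opening: 0.265
finger_force: 35.0
```

Run:
```python
from h import *
np.set_printoptions(precision=4,suppress=True)
psi=-.192;R=Rtrack(psi);o=np.array([.5766,.1702,.135])
st=r.get_state();p=np.array(st['tool_pos']);print('tcp in track',(p-o)@R,'rot err',Rn.from_matrix(Rtool(psi).T@Rn.from_quat(st['eef_rot']).as_matrix()).as_rotvec())
ims=[]
for n in('scene','top'):
    s=optics.snapshot(n);np.savez(n+'2.npz',**s)
    c=proj(s,[p])[0].astype(int); a=s['img'][max(0,c[1]-75):c[1]+75,max(0,c[0]-95):c[0]+95,::-1]
    ims.append(cv2.resize(a,(396,312),interpolation=cv2.INTER_CUBIC)); print(n,c)
cv2.imwrite('pics/p1.png',np.hstack(ims))
```

```text
tcp in track [ 0.0201 -0.2469  0.1001] rot err [ 0.017   0.1607 -0.027 ]
scene [308 164]
top [241 229]
```

View pics/p1.png

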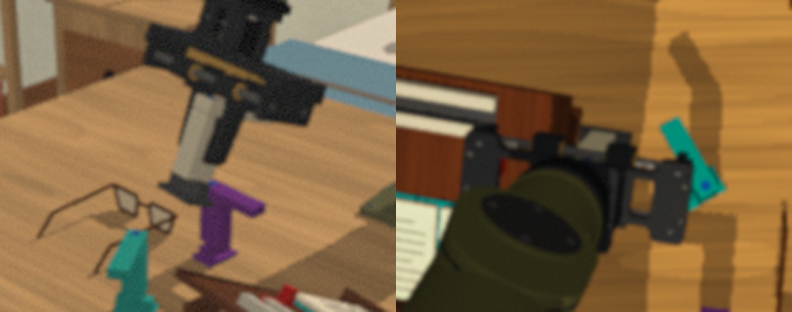

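The light is held upright in the gripper, partly tilted. The last call fell short, so I'll finish the move.

```bash
cat >> h.py <<'E'
psi=-.192;RT=Rtrack(psi);o=np.array([.5766,.1702,.135]);G=.043
def where():
    st=r.get_state();p=np.array(st['tool_pos']);print('tcp track mm',((p-o)@RT*1e3).round(1),'rot err',Rn.from_matrix(Rtool(psi).T@Rn.from_quat(st['eef_rot']).as_matrix()).as_rotvec().round(4),'F track',(np.array(st['contact_force'])@RT).round(1),'q',np.round(st['q'],2),'t',st['clock'])
def go(x,y,z,**k): plan(o+RT@np.array([x,y,z]),Rtool(psi),**k)
E
python3 - <<'E'
from h import *
where(); go(0,-.185,G+.07,step=.015,ang=.04)
E
```

```text
tcp track mm [  20.1 -246.8  100.1] rot err [ 0.0169  0.1606 -0.0272] F track [-0.4 -0.2 -2.5] q [-0.02  0.45 -0.01  2.28  1.06  0.11  0.34] t 9.3
{"translation": [[0.0041, 0.0124, -0.0021], [0.0041, 0.0124, -0.0022], [0.0041, 0.0124, -0.0023], [0.004, 0.0124, -0.0024], [0.004, 0.0124, -0.0025]], "turn": [[-0.0034, -0.0321, 0.0054], [-0.0034, -0.0321, 0.0054], [-0.0034, -0.0321, 0.0054], [-0.0034, -0.0321, 0.0054], [-0.0034, -0.0321, 0.0054]]}
```

Run:
```python
from h import *
import itertools
st=r.get_state()
D=[(np.array([-1.15520687,0.68990814,-0.1945446,1.56619126,0.15734163,0.90249475,-0.21512406]),np.array([1.89692708e-01,9.81843181e-01,-7.97621538e-04,-8.77207267e-05]),np.array([0.23269818,0.57948324,0.23799885])),(np.array(st['q']),np.array(st['eef_rot']),np.array(st['tool_pos']))]
ax='zyzyzyz';best=[]
for sg in itertools.product([1,-1],repeat=7):
    Rs=[]
    for q,e,p in D:
        R=np.eye(3)
        for a,s_,v in zip(ax,sg,q): R=R@Rn.from_euler(a,s_*v).as_matrix()
        Rs.append(Rn.from_quat(e).as_matrix()@np.linalg.inv(np.eye(3)) if 0 else R.T@Rn.from_quat(e).as_matrix())
    best.append((np.linalg.norm(Rs[0]-Rs[1]),sg,Rs[0].round(3).tolist()))
best.sort(key=lambda b:b[0])
for b in best[:4]: print(b)
sg=best[0][1]
# positions: each link offset vector (x,z) lin lsq w/ regularisation; only d1,L1,L2,L3
A=[];B=[]
for q,e,p in D:
    R=np.eye(3);c=[np.array([0,0,1.])]
    for i,(a,s_,v) in enumerate(zip(ax,sg,q)):
        R=R@Rn.from_euler(a,s_*v).as_matrix()
        if i in(1,3,6): c.append(R[:,2])
    A.append(np.array(c).T);B.append(p)
x,res,_,sv=np.linalg.lstsq(np.vstack(A),np.hstack(B),rcond=None);print(x,np.vstack(A)@x-np.hstack(B),sv)
```

```text
(np.float64(1.2838735079180402e-08), (-1, 1, -1, 1, -1, 1, -1), [[0.0, -1.0, -0.0], [1.0, 0.0, 0.0], [-0.0, -0.0, 1.0]])
(np.float64(0.536691876734679), (-1, 1, 1, 1, -1, 1, -1), [[0.294, -0.955, 0.028], [0.925, 0.292, 0.242], [-0.24, -0.045, 0.97]])
(np.float64(0.549877469026982), (1, 1, -1, 1, 1, 1, -1), [[0.599, 0.797, -0.078], [-0.789, 0.569, -0.233], [-0.141, 0.201, 0.969]])
(np.float64(0.6792376325273027), (1, 1, 1, 1, 1, 1, 1), [[0.691, 0.722, -0.003], [-0.722, 0.691, -0.001], [0.001, 0.003, 1.0]])
[0.257836   0.62941851 0.2830722  0.34176409] [-0.03437043  0.00532848 -0.01221311  0.00875567  0.04428068  0.01221311] [2.54913951 1.16991451 0.34685061 0.1135008 ]
```

>>> {"name": "servo_tool", "arguments": {
  "translation": [
    [0.004,0.0124,-0.002],
    [0.004,0.0124,-0.002],
    [0.004,0.0124,-0.002],
    [0.004,0.0124,-0.0024],
    [0.004,0.0124,-0.0025],
    [0,0,0],
    [0,0,0]
  ],
  "turn": [
    [-0.0034,-0.032,0.0054],
    [-0.0034,-0.032,0.0054],
    [-0.0034,-0.032,0.0054],
    [-0.0034,-0.032,0.0054],
    [-0.0034,-0.032,0.0054],
    [0,0,0],
    [0,0,0]
  ]
}}

```text
clock: 10.18
tool_pos: [0.4871, -0.0178, 0.2319]
eef_rot: [0.091, 0.967, -0.031, 0.236]
contact_force: [-0.5, -0.1, -2.0]
opening: 0.268
finger_force: 35.0
```

Run:
```python
from h import *
where(); go(0,-.185,G+.07,step=.015,ang=.04)
```

```text
tcp track mm [   3.4 -201.7  109.9] rot err [ 0.0152  0.0423 -0.0074] F track [-1.4 -0.2 -1.5] q [ 0.06  0.46 -0.36  2.41  1.97  0.39 -0.76] t 10.175
{"translation": [[0.0017, 0.0083, -0.0016], [0.0017, 0.0083, -0.0016]], "turn": [[-0.0076, -0.0212, 0.0037], [-0.0076, -0.0212, 0.0037]]}
```

>>> {"name": "servo_tool", "arguments": {
  "translation": [
    [0.0017,0.0083,-0.0016],
    [0.0017,0.0083,-0.0016],
    [0,0,0],
    [0,0,0]
  ],
  "turn": [
    [-0.0076,-0.0212,0.0037],
    [-0.0076,-0.0212,0.0037],
    [0,0,0],
    [0,0,0]
  ]
}}

```text
clock: 10.68
tool_pos: [0.4859, -0.0007, 0.2329]
eef_rot: [0.093, 0.961, -0.025, 0.258]
contact_force: [-0.1, -0.7, -1.3]
opening: 0.267
finger_force: 35.0
```

Run:
```python
from h import *
where(); go(0,-.170,G+.03,step=.015,ang=.02)
```

```text
tcp track mm [ 1.00e-01 -1.85e+02  1.13e+02] rot err [ 0.0002 -0.0003 -0.    ] F track [-0.6 -0.7 -1.2] q [ 0.07  0.48 -0.45  2.45  2.04  0.49 -0.9 ] t 10.675
{"translation": [[0.0, 0.005, 0.0133], [0.0, 0.005, 0.0133], [0.0, 0.005, 0.0133]], "turn": [[-0.0001, 0.0001, 0.0], [-0.0001, 0.0001, 0.0], [-0.0001, 0.0001, 0.0]]}
```

>>> {"name": "servo_tool", "arguments": {
  "translation": [
    [0,0.005,0.0133],
    [0,0.005,0.0133],
    [0,0.005,0.0133],
    [0,0,0],
    [0,0,0]
  ],
  "turn": [
    [0,0,0],
    [0,0,0],
    [0,0,0],
    [0,0,0],
    [0,0,0]
  ]
}}

```text
clock: 11.3
tool_pos: [0.5078, 0.0108, 0.1983]
eef_rot: [0.092, 0.962, -0.025, 0.258]
contact_force: [0.2, 0.7, -2.3]
opening: 0.266
finger_force: 35.0
```

Run:
```python
from h import *
where()
s=optics.snapshot('scene');np.savez('scene3.npz',**s)
p=r.get_state()['tool_pos']
c=proj(s,[o+RT@np.array([0,-.1,.03])])[0].astype(int);print(c)
# overlay predicted light foot + track mouth
L=o+RT@np.array([0,-.170,.03])
pts=lambda base,P:np.round(proj(s,base+np.array(P)@RT.T),1)
print('foot underside corners',pts(L,[[17,25,0],[17,-25,0],[-17,25,0],[-17,-25,0]] and np.array([[17,25,0],[17,-25,0],[-17,25,0]])/1e3).tolist())
print('mouth upper outer top',pts(o,np.array([[23,-125,11],[23,25,11],[23,-125,0],[19,-125,0],[-19,-125,0]])/1e3).tolist())
a=s['img'][c[1]-75:c[1]+75,c[0]-100:c[0]+100,::-1];print('crop origin',c-[100,75])
cv2.imwrite('pics/p2.png',cv2.resize(a,(800,600),interpolation=cv2.INTER_CUBIC))
```

```text
tcp track mm [  -0.5 -169.6   73.4] rot err [-0.0007  0.     -0.0008] F track [-1.1  0.7 -2. ] q [ 0.06  0.59 -0.49  2.43  2.11  0.59 -0.97] t 11.3
[350 227]
foot underside corners [[329.0, 216.4], [312.2, 206.0], [339.9, 219.1]]
mouth upper outer top [[329.8, 229.4], [390.4, 269.0], [327.4, 234.6], [328.7, 234.9], [341.0, 237.4]]
crop origin [250 152]
```

View pics/p2.png

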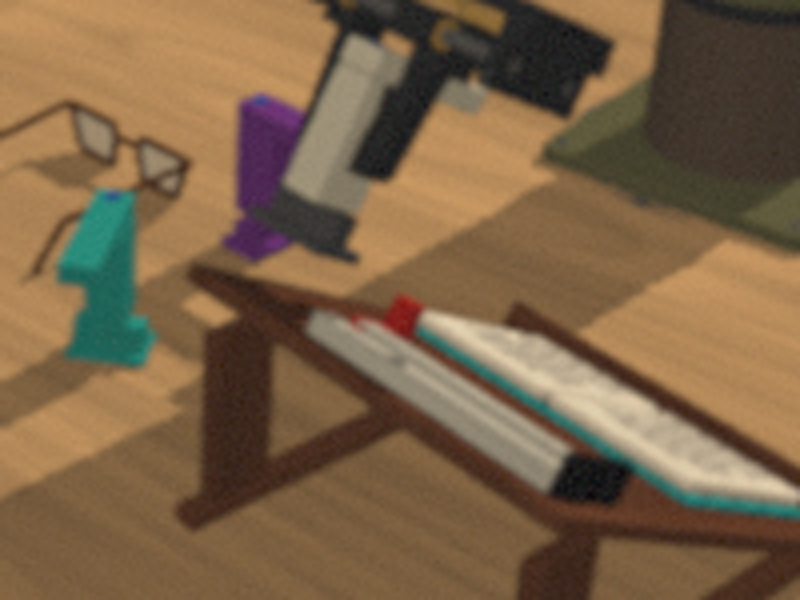

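The scene crop shows the light's foot at about (305,235), tilted parallel to the board. The mouth is at (315,318) and the stop at (590,480).

Run:
```python
from h import *
np.set_printoptions(precision=4,suppress=True)
s=dict(np.load('scene3.npz'));g=cv2.cvtColor(s['img'],cv2.COLOR_RGB2GRAY).astype(float)
hsv=cv2.cvtColor(s['img'],cv2.COLOR_RGB2HSV).astype(int)
# wall bottom edge: strongest bright->dark below wall, near prediction
def edge(P,h,lo,hi,sign,up=5):
    out=[]
    for y in P:
        a=proj(s,[o+RT@np.array([h[0],y,h[1]])])[0]; u=int(round(a[0])); v=np.arange(int(a[1])+lo,int(a[1])+hi)
        gr=sign*(g[v+1,u]-g[v-1,u]); k=np.argmax(gr)
        d=gr[k-1:k+2]; sub=0 if len(d)<3 or k==0 else (d[0]-d[2])/(2*(d[0]-2*d[1]+d[2])+1e-9)
        out.append((u,v[k]+sub))
    return np.array(out)
e=edge(np.linspace(-.115,.01,30),(.023,0),-6,7,-1); P=cast(s,e,RT,o,0.)
k=np.polyfit(P[:,1]+.05,P[:,0],1);gd=abs(P[:,0]-np.polyval(k,P[:,1]+.05))<.003;k=np.polyfit(P[gd,1]+.05,P[gd,0],1)
print('wall bottom x (pred 23mm):',k[1]*1e3,'slope',k[0],gd.sum())
# foot bottom edge (+x underside edge) : dark->bright wood/purple
s0=np.array([0,-.170,.030])
out=[]
for y in np.linspace(-.020,.020,20):
    a=proj(s,[o+RT@(s0+[.017,y,0])])[0];u=int(round(a[0]));v=np.arange(int(a[1])-6,int(a[1])+7);gr=g[v+1,u]-g[v-1,u];kk=np.argmax(gr);out.append((u,v[kk]))
F=cast(s,np.array(out),RT,o,.030);print('foot edge x (pred 17):',np.round((F[:,0])*1e3,1))
```

```text
wall bottom x (pred 23mm): 29.049663891824615 slope 0.001038945975937284 30
foot edge x (pred 17): [-9.7 43.6 43.6 38.8 33.8 63.8 59.3 54.6 54.6 42.4 37.6 37.6 24.8 19.7
 14.6 14.6  9.4 12.6  7.4  7.4]
```

>>> {"name": "servo_tool", "arguments": {
  "translation": [
    [-0.0005,0,0.008],
    [0,0,0.008],
    [0,0,0.006],
    [0,0,0.004],
    [0,0,0.001],
    [0,0,0],
    [0,0,0]
  ],
  "turn": [
    [0,0,0],
    [0,0,0],
    [0,0,0],
    [0,0,0],
    [0,0,0],
    [0,0,0],
    [0,0,0]
  ]
}}

```text
clock: 12.22
tool_pos: [0.5216, 0.0085, 0.1753]
eef_rot: [0.092, 0.961, -0.024, 0.258]
contact_force: [0.2, -0.3, -2.1]
opening: 0.271
finger_force: 35.0
```

>>> {"name": "servo_tool", "arguments": {
  "translation": [
    [0,0,0.001],
    [0,0,0.001],
    [0,0,0.0005],
    [0,0,0]
  ],
  "turn": [
    [0,0,0],
    [0,0,0],
    [0,0,0],
    [0,0,0]
  ]
}}

```text
clock: 12.72
tool_pos: [0.5229, 0.0082, 0.173]
eef_rot: [0.092, 0.961, -0.024, 0.258]
contact_force: [-0.9, -0.8, -1.5]
opening: 0.269
finger_force: 35.0
```

```bash
python3 -c "
from h import *
where()"
```

```text
tcp track mm [ 1.000e-01 -1.693e+02  4.380e+01] rot err [-0.0011 -0.0003 -0.0009] F track [-1.4 -1.  -0.9] q [ 0.08  0.67 -0.5   2.41  2.17  0.64 -1.01] t 12.725
```

>>> {"name": "servo_tool", "arguments": {
  "translation": [
    [0,0,0.001],
    [0,0,0],
    [0,0,0]
  ],
  "turn": [
    [0,0,0],
    [0,0,0],
    [0,0,0]
  ]
}}

```text
clock: 13.1
tool_pos: [0.5234, 0.0081, 0.1721]
eef_rot: [0.092, 0.961, -0.024, 0.258]
contact_force: [-0.3, -0.1, -2.6]
opening: 0.274
finger_force: 35.0
```

>>> {"name": "servo_tool", "arguments": {
  "translation": [
    [0,0,0.0007],
    [0,0,0],
    [0,0,0]
  ],
  "turn": [
    [0,0,0],
    [0,0,0],
    [0,0,0]
  ]
}}

```text
clock: 13.48
tool_pos: [0.5237, 0.0081, 0.1715]
eef_rot: [0.092, 0.962, -0.024, 0.258]
contact_force: [0.7, -0.7, -2.2]
opening: 0.27
finger_force: 35.0
```

```bash
python3 -c "
from h import *
where()"
```

```text
tcp track mm [ 1.000e-01 -1.692e+02  4.210e+01] rot err [-0.0012 -0.0002 -0.0009] F track [-0.4 -0.5 -2.3] q [ 0.08  0.67 -0.51  2.41  2.17  0.64 -1.01] t 13.475
```

>>> {"name": "servo_tool", "arguments": {
  "translation": [
    [0,0,0.0007],
    [0,0,0],
    [0,0,0]
  ],
  "turn": [
    [0,0,0],
    [0,0,0],
    [0,0,0]
  ]
}}

```text
clock: 13.85
tool_pos: [0.5239, 0.0081, 0.1712]
eef_rot: [0.092, 0.961, -0.024, 0.258]
contact_force: [-3.8, 1.1, 4.7]
opening: 0.272
finger_force: 35.0
```

>>> {"name": "servo_tool", "arguments": {
  "translation": [
    [0,0,0.0007],
    [0,0,0],
    [0,0,0]
  ],
  "turn": [
    [0,0,0],
    [0,0,0],
    [0,0,0]
  ]
}}

```text
clock: 14.22
tool_pos: [0.5239, 0.0081, 0.1711]
eef_rot: [0.092, 0.961, -0.024, 0.258]
contact_force: [-7.3, 1.9, 12.5]
opening: 0.272
finger_force: 35.0
```

>>> {"name": "servo_tool", "arguments": {
  "translation": [
    [0,0,0.0005],
    [0,0,0],
    [0,0,0]
  ],
  "turn": [
    [0,0,0],
    [0,0,0],
    [0,0,0]
  ]
}}

```text
clock: 14.6
tool_pos: [0.5239, 0.0081, 0.1711]
eef_rot: [0.091, 0.961, -0.024, 0.259]
contact_force: [-10.6, 1.4, 18.4]
opening: 0.27
finger_force: 35.0
```

```bash
python3 -c "
from h import *
where()"
```

```text
tcp track mm [ 1.000e-01 -1.692e+02  4.170e+01] rot err [-0.0015 -0.0018 -0.0022] F track [-0.  -0.6 21.2] q [ 0.09  0.67 -0.51  2.41  2.17  0.65 -1.01] t 14.6
```

>>> {"name": "servo_tool", "arguments": {
  "translation": [
    [0.0003,0,-0.0023],
    [0,0,0],
    [0,0.005,0],
    [0,0.005,0],
    [0,0.005,0],
    [0,0.004,0],
    [0,0.004,0],
    [0,0,0]
  ],
  "turn": [
    [0,0,0],
    [0,0,0],
    [0,0,0],
    [0,0,0],
    [0,0,0],
    [0,0,0],
    [0,0,0],
    [0,0,0]
  ]
}}

```text
clock: 15.6
tool_pos: [0.5278, 0.0312, 0.1718]
eef_rot: [0.092, 0.961, -0.024, 0.258]
contact_force: [-0.2, 0.1, -1.6]
opening: 0.269
finger_force: 35.0
```

```bash
python3 -c "
from h import *
where()"
```

```text
tcp track mm [-1.000e-01 -1.458e+02  4.260e+01] rot err [-0.0016 -0.0005 -0.0012] F track [-1.   0.  -1.2] q [ 0.02  0.67 -0.5   2.39  2.12  0.65 -1.  ] t 15.6
```

>>> {"name": "servo_tool", "arguments": {
  "translation": [
    [0,0.003,0],
    [0,0.003,0],
    [0,0.003,0],
    [0,0.003,0],
    [0,0,0]
  ],
  "turn": [
    [0,0,0],
    [0,0,0],
    [0,0,0],
    [0,0,0],
    [0,0,0]
  ]
}}

```text
clock: 16.23
tool_pos: [0.53, 0.0429, 0.1718]
eef_rot: [0.092, 0.961, -0.024, 0.258]
contact_force: [0.3, -0.9, -1.3]
opening: 0.268
finger_force: 35.0
```

```bash
python3 -c "
from h import *
where()"
```

```text
tcp track mm [-1.000e-01 -1.338e+02  4.260e+01] rot err [-0.0016 -0.0005 -0.0012] F track [-0.2 -0.8 -1.3] q [-0.01  0.67 -0.5   2.38  2.09  0.65 -1.  ] t 16.225
```

>>> {"name": "servo_tool", "arguments": {
  "translation": [
    [0,0.004,0],
    [0,0.005,0],
    [0,0.005,0],
    [0,0.005,0],
    [0,0.005,0],
    [0,0.004,0],
    [0,0,0]
  ],
  "turn": [
    [0,0,0],
    [0,0,0],
    [0,0,0],
    [0,0,0],
    [0,0,0],
    [0,0,0],
    [0,0,0]
  ]
}}

```text
clock: 17.1
tool_pos: [0.5353, 0.0705, 0.1718]
eef_rot: [0.092, 0.962, -0.024, 0.258]
contact_force: [0.7, -0.8, -2.2]
opening: 0.266
finger_force: 35.0
```

```bash
python3 -c "
from h import *
where()"
```

```text
tcp track mm [  -0.2 -105.8   42.6] rot err [-0.0016 -0.0004 -0.0013] F track [-0.4 -0.6 -2.3] q [-0.08  0.68 -0.49  2.35  2.02  0.65 -0.98] t 17.1
```

>>> {"name": "servo_tool", "arguments": {
  "translation": [
    [0,0.005,0],
    [0,0.006,0],
    [0,0.006,0],
    [0,0.006,0],
    [0,0.006,0],
    [0,0.006,0],
    [0,0.005,0],
    [0,0,0]
  ],
  "turn": [
    [0,0,0],
    [0,0,0],
    [0,0,0],
    [0,0,0],
    [0,0,0],
    [0,0,0],
    [0,0,0],
    [0,0,0]
  ]
}}

```text
clock: 18.1
tool_pos: [0.5429, 0.1099, 0.1719]
eef_rot: [0.092, 0.961, -0.024, 0.258]
contact_force: [0.1, -0.3, -1.6]
opening: 0.271
finger_force: 35.0
```

>>> {"name": "servo_tool", "arguments": {
  "translation": [
    [0,0.005,0],
    [0,0.006,0],
    [0,0.006,0],
    [0,0.006,0],
    [0,0.006,0],
    [0,0.006,0],
    [0,0.005,0],
    [0,0,0]
  ],
  "turn": [
    [0,0,0],
    [0,0,0],
    [0,0,0],
    [0,0,0],
    [0,0,0],
    [0,0,0],
    [0,0,0],
    [0,0,0]
  ]
}}

```text
clock: 19.1
tool_pos: [0.5505, 0.1492, 0.1718]
eef_rot: [0.092, 0.962, -0.024, 0.258]
contact_force: [0.7, -0.9, -1.8]
opening: 0.267
finger_force: 35.0
```

```bash
python3 -c "
from h import *
where()"
```

```text
tcp track mm [ -0.3 -25.6  42.7] rot err [-0.0018 -0.0004 -0.0012] F track [-0.2 -0.8 -2. ] q [-0.25  0.69 -0.45  2.23  1.81  0.65 -0.89] t 19.1
```

Approach the stop slowly.

>>> {"name": "servo_tool", "arguments": {
  "translation": [
    [0,0.005,0],
    [0,0.005,0],
    [0,0.005,0],
    [0,0.004,0],
    [0,0,0]
  ],
  "turn": [
    [0,0,0],
    [0,0,0],
    [0,0,0],
    [0,0,0],
    [0,0,0]
  ]
}}

```text
clock: 19.73
tool_pos: [0.5541, 0.1677, 0.1719]
eef_rot: [0.092, 0.961, -0.024, 0.258]
contact_force: [1.4, -0.2, -0.8]
opening: 0.271
finger_force: 35.0
```

>>> {"name": "servo_tool", "arguments": {
  "translation": [
    [0,0.002,0],
    [0,0.002,0],
    [0,0,0]
  ],
  "turn": [
    [0,0,0],
    [0,0,0],
    [0,0,0]
  ]
}}

```text
clock: 20.1
tool_pos: [0.5548, 0.1713, 0.1718]
eef_rot: [0.092, 0.961, -0.024, 0.258]
contact_force: [0.1, -0.8, -1.8]
opening: 0.272
finger_force: 35.0
```

>>> {"name": "servo_tool", "arguments": {
  "translation": [
    [0,0.001,0],
    [0,0.001,0],
    [0,0,0]
  ],
  "turn": [
    [0,0,0],
    [0,0,0],
    [0,0,0]
  ]
}}

```text
clock: 20.48
tool_pos: [0.5552, 0.1732, 0.1718]
eef_rot: [0.092, 0.961, -0.024, 0.258]
contact_force: [0.5, -0.2, -1.4]
opening: 0.272
finger_force: 35.0
```

```bash
python3 -c "
from h import *
where()"
```

```text
tcp track mm [-0.3 -1.2 42.7] rot err [-0.0013 -0.0003 -0.0009] F track [-0.2 -0.1 -1.5] q [-0.3   0.7  -0.45  2.19  1.74  0.65 -0.85] t 20.475
```

>>> {"name": "servo_tool", "arguments": {
  "translation": [
    [0,0.0012,0],
    [0,0,0],
    [0,0,0]
  ],
  "turn": [
    [0,0,0],
    [0,0,0],
    [0,0,0]
  ]
}}

```text
clock: 20.85
tool_pos: [0.5553, 0.1737, 0.1718]
eef_rot: [0.092, 0.961, -0.025, 0.258]
contact_force: [-0.7, -1.8, -1.7]
opening: 0.274
finger_force: 35.0
```

>>> {"name": "servo_tool", "arguments": {
  "translation": [
    [0,0.0012,0],
    [0,0,0],
    [0,0,0]
  ],
  "turn": [
    [0,0,0],
    [0,0,0],
    [0,0,0]
  ]
}}

```text
clock: 21.22
tool_pos: [0.5553, 0.1739, 0.1717]
eef_rot: [0.093, 0.961, -0.026, 0.258]
contact_force: [-2.6, -4.2, 0.7]
opening: 0.264
finger_force: 35.0
```

>>> {"name": "servo_tool", "arguments": {
  "translation": [
    [0,0.0012,0],
    [0,0,0],
    [0,0,0]
  ],
  "turn": [
    [0,0,0],
    [0,0,0],
    [0,0,0]
  ]
}}

```text
clock: 21.6
tool_pos: [0.5554, 0.174, 0.1716]
eef_rot: [0.093, 0.961, -0.027, 0.258]
contact_force: [-3.1, -6.0, 2.2]
opening: 0.269
finger_force: 35.0
```

```bash
python3 -c "
from h import *
where()"
```

```text
tcp track mm [-0.3 -0.3 42.5] rot err [ 0.0036 -0.0005  0.0003] F track [-0.6 -6.5  2.9] q [-0.3   0.7  -0.45  2.18  1.73  0.66 -0.85] t 21.6
```

>>> {"name": "servo_tool", "arguments": {
  "translation": [
    [0,-0.0008,0.0008],
    [0,0,0],
    [0,0,0]
  ],
  "turn": [
    [0,0,0],
    [0,0,0],
    [0,0,0]
  ]
}}

```text
clock: 21.98
tool_pos: [0.5558, 0.1738, 0.171]
eef_rot: [0.093, 0.961, -0.026, 0.258]
contact_force: [-3.2, -4.5, 1.8]
opening: 0.269
finger_force: 35.0
```

>>> {"name": "servo_tool", "arguments": {
  "translation": [
    [0,0,0],
    [0,0,0],
    [0,0,0],
    [0,0,0],
    [0,0,0],
    [0,0,0],
    [0,0,0]
  ],
  "turn": [
    [0,0,0],
    [0,0,0],
    [0,0,0],
    [0,0,0],
    [0,0,0],
    [0,0,0],
    [0,0,0]
  ],
  "grip": 1
}}

```text
clock: 22.85
tool_pos: [0.556, 0.1758, 0.1711]
eef_rot: [0.092, 0.962, -0.024, 0.258]
contact_force: [0.6, -0.2, 0.1]
opening: 1.002
finger_force: 0.0
```

Run:
```python
from h import *
where()
s=optics.snapshot('scene');np.savez('scene4.npz',**s)
c=proj(s,[o+RT@np.array([0,-.03,.04])])[0].astype(int)
a=s['img'][c[1]-75:c[1]+75,c[0]-100:c[0]+100,::-1]
cv2.imwrite('pics/p3.png',cv2.resize(a,(800,600),interpolation=cv2.INTER_CUBIC))
```

```text
tcp track mm [-0.3  1.6 41.9] rot err [-0.0012 -0.0003 -0.0009] F track [ 0.6 -0.1 -0.2] q [-0.3   0.7  -0.45  2.18  1.73  0.65 -0.85] t 22.85
```

View pics/p3.png

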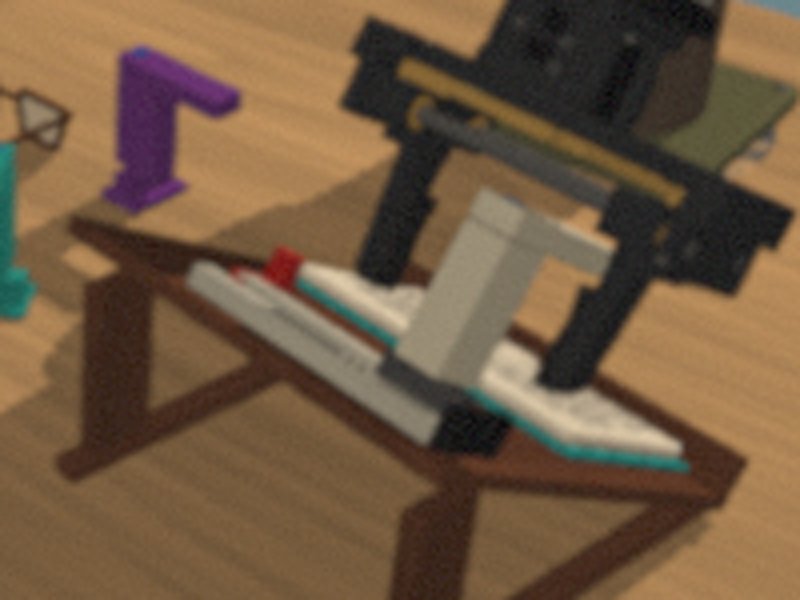

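The light stands in the track against the black stop at (470,430), with the gripper open and clear on both sides. I'll nudge it home gently with the open finger.

>>> {"name": "servo_tool", "arguments": {
  "translation": [
    [0,0.007,0],
    [0,0.007,0],
    [0,0.007,0],
    [0,0.006,0],
    [0,0.001,0],
    [0,0,0]
  ],
  "turn": [
    [0,0,0],
    [0,0,0],
    [0,0,0],
    [0,0,0],
    [0,0,0],
    [0,0,0]
  ]
}}

```text
clock: 23.65
tool_pos: [0.5613, 0.2031, 0.1711]
eef_rot: [0.092, 0.961, -0.025, 0.258]
contact_force: [-0.2, -1.3, 0.7]
opening: 0.999
finger_force: 0.0
```

>>> {"name": "servo_tool", "arguments": {
  "translation": [
    [0,0.001,0],
    [0,0.001,0],
    [0,0,0]
  ],
  "turn": [
    [0,0,0],
    [0,0,0],
    [0,0,0]
  ]
}}

```text
clock: 24.02
tool_pos: [0.5617, 0.2051, 0.1711]
eef_rot: [0.092, 0.961, -0.024, 0.258]
contact_force: [0.3, 0.3, -0.2]
opening: 1.002
finger_force: 0.0
```

>>> {"name": "servo_tool", "arguments": {
  "translation": [
    [0,0.001,0],
    [0,0.001,0],
    [0,0,0]
  ],
  "turn": [
    [0,0,0],
    [0,0,0],
    [0,0,0]
  ]
}}

```text
clock: 24.4
tool_pos: [0.5621, 0.2055, 0.1711]
eef_rot: [0.093, 0.961, -0.026, 0.258]
contact_force: [-2.9, -4.5, 3.1]
opening: 1.0
finger_force: 2.4
```

```bash
python3 -c "
from h import *
where()"
```

```text
tcp track mm [-0.1 31.9 41.8] rot err [ 0.0019 -0.0009 -0.0002] F track [-0.2 -4.9  3.7] q [-0.36  0.72 -0.44  2.13  1.65  0.67 -0.8 ] t 24.4
```

>>> {"name": "servo_tool", "arguments": {
  "translation": [
    [0,0.0005,0],
    [0,-0.008,0],
    [0,-0.012,0],
    [0,-0.0125,0],
    [0,0,-0.01],
    [0,0,-0.02],
    [0,0,-0.025],
    [0,0,-0.025],
    [0,0,-0.015],
    [0,0,0]
  ],
  "turn": [
    [0,0,0],
    [0,0,0],
    [0,0,0],
    [0,0,0],
    [0,0,0],
    [0,0,0],
    [0,0,0],
    [0,0,0],
    [0,0,0],
    [0,0,0]
  ]
}}

```text
clock: 25.65
tool_pos: [0.5092, 0.186, 0.2549]
eef_rot: [0.091, 0.961, -0.023, 0.259]
contact_force: [0.5, 0.0, -0.5]
opening: 1.005
finger_force: 0.0
```

Run:
```python
from h import *
where()
R2=Rn.from_euler('z',psi).as_matrix()@Rn.from_euler('y',-np.pi/12).as_matrix()@np.diag([-1.,1,-1])
plan(o+RT@np.array([-.085,-.135,.09]),R2,step=.016,ang=.035)
```

```text
tcp track mm [1.000e-01 2.600e+00 1.384e+02] rot err [-0.0042 -0.0021 -0.0013] F track [ 0.1  0.1 -0.7] q [-0.36  0.5  -0.46  2.2   1.41  0.63 -0.61] t 25.65
{"translation": [[0.0078, -0.0125, 0.0043], [0.0076, -0.0125, 0.0045], [0.0075, -0.0125, 0.0047], [0.0074, -0.0125, 0.0049], [0.0073, -0.0125, 0.0051], [0.0072, -0.0125, 0.0053], [0.007, -0.0125, 0.0054], [0.0069, -0.0125, 0.0056], [0.0068, -0.0125, 0.0058], [0.0066, -0.0125, 0.0059]], "turn": [[0.0004, 0.024, 0.0002], [0.0004, 0.024, 0.0002], [0.0004, 0.024, 0.0002], [0.0004, 0.024, 0.0002], [0.0004, 0.024, 0.0002], [0.0004, 0.024, 0.0002], [0.0004, 0.024, 0.0002], [0.0004, 0.024, 0.0002], [0.0004, 0.024, 0.0002], [0.0004, 0.024, 0.0002]]}
{"translation": [[0.0065, -0.0125, 0.0061]], "turn": [[0.0004, 0.024, 0.0002]]}
```

>>> {"name": "servo_tool", "arguments": {
  "translation": [
    [0.0078,-0.0125,0],
    [0.0077,-0.0125,0],
    [0.0076,-0.0125,0],
    [0.0075,-0.0125,0.0005],
    [0.0075,-0.0125,0.0005],
    [0.0074,-0.0125,0.001],
    [0.0073,-0.0125,0.001],
    [0.0072,-0.0125,0.001],
    [0.0072,-0.0125,0.0015],
    [0.007,-0.0125,0.0015]
  ],
  "turn": [
    [0,0.024,0],
    [0,0.024,0],
    [0,0.024,0],
    [0,0.024,0],
    [0,0.024,0],
    [0,0.024,0],
    [0,0.024,0],
    [0,0.024,0],
    [0,0.024,0],
    [0,0.024,0]
  ],
  "grip": 0,
  "grip_force": 20
}}

```text
clock: 26.9
tool_pos: [0.4212, 0.0737, 0.2166]
eef_rot: [0.094, 0.986, -0.013, 0.14]
contact_force: [0.0, -0.3, 0.0]
opening: 0.002
finger_force: 0.0
```

>>> {"name": "servo_tool", "arguments": {
  "translation": [
    [0.007,-0.0125,0.002],
    [0,0,0],
    [0,0,0]
  ],
  "turn": [
    [0,0.024,0],
    [0,0,0],
    [0,0,0]
  ]
}}

```text
clock: 27.28
tool_pos: [0.4136, 0.0637, 0.213]
eef_rot: [0.094, 0.987, -0.012, 0.129]
contact_force: [0.0, -0.1, 0.3]
opening: 0.003
finger_force: 0.0
```

```bash
cat >> h.py <<'E'
R2=Rn.from_euler('z',psi).as_matrix()@Rn.from_euler('y',-np.pi/12).as_matrix()@np.diag([-1.,1,-1])
E
python3 - <<'E'
from h import *
where()
plan(o+RT@np.array([-.085,-.135,.04]),R2,step=.015,ang=.035)
E
```

```text
tcp track mm [ -82.  -135.6  137.4] rot err [-0.0019  0.2633 -0.001 ] F track [ 0.2 -0.1  0.2] q [-0.05  0.45 -0.46  2.4   1.27  0.37 -0.29] t 27.275
{"translation": [[-0.0032, 0.0001, 0.0135], [-0.0032, 0.0001, 0.0135], [-0.0032, 0.0001, 0.0135], [-0.0032, 0.0001, 0.0135], [-0.0032, 0.0001, 0.0135], [-0.0032, 0.0001, 0.0135], [-0.0032, 0.0001, 0.0135]], "turn": [[0.0003, -0.0002, 0.0002], [0.0003, -0.0002, 0.0002], [0.0003, -0.0002, 0.0002], [0.0003, -0.0002, 0.0002], [0.0003, -0.0002, 0.0002], [0.0003, -0.0002, 0.0002], [0.0003, -0.0002, 0.0002]]}
```

>>> {"name": "servo_tool", "arguments": {
  "translation": [
    [-0.0032,0,0.0135],
    [-0.0032,0,0.0135],
    [-0.0032,0,0.0135],
    [-0.0032,0,0.0135],
    [-0.0032,0,0.0135],
    [-0.0032,0,0.0135],
    [-0.0032,0,0.0135],
    [0,0,0],
    [0,0,0]
  ],
  "turn": [
    [0,0,0],
    [0,0,0],
    [0,0,0],
    [0,0,0],
    [0,0,0],
    [0,0,0],
    [0,0,0],
    [0,0,0],
    [0,0,0]
  ]
}}

```text
clock: 28.4
tool_pos: [0.4583, 0.0551, 0.1276]
eef_rot: [0.094, 0.987, -0.012, 0.129]
contact_force: [-1.3, -0.1, -0.1]
opening: 0.002
finger_force: 0.0
```

Run:
```python
from h import *
where()
plan(o+RT@np.array([-.086,-.134,.010]),R2,step=.008,ang=.035)
```

```text
tcp track mm [ -85.2 -135.6   40.6] rot err [-0.0017  0.2636 -0.0015] F track [-1.2 -0.4  0.5] q [-0.01  0.7  -0.48  2.37  1.81  0.45 -0.75] t 28.4
{"translation": [[-0.0018, 0.0004, 0.0074], [-0.0018, 0.0004, 0.0074], [-0.0018, 0.0004, 0.0074], [-0.0018, 0.0004, 0.0074]], "turn": [[0.0004, -0.0004, 0.0004], [0.0004, -0.0004, 0.0004], [0.0004, -0.0004, 0.0004], [0.0004, -0.0004, 0.0004]]}
```

Descend, then advance up the slope.

>>> {"name": "servo_tool", "arguments": {
  "translation": [
    [-0.0018,0.0004,0.0074],
    [-0.0018,0.0004,0.0074],
    [-0.0018,0.0004,0.0074],
    [-0.0018,0.0004,0.0074],
    [0,0,0],
    [0,0,0]
  ],
  "turn": [
    [0,0,0],
    [0,0,0],
    [0,0,0],
    [0,0,0],
    [0,0,0],
    [0,0,0]
  ]
}}

```text
clock: 29.15
tool_pos: [0.4729, 0.0534, 0.1005]
eef_rot: [0.094, 0.987, -0.012, 0.129]
contact_force: [-1.0, 0.6, -0.7]
opening: 0.005
finger_force: 0.0
```

Run:
```python
from h import *
where()
plan(o+RT@np.array([-.050,-.134,.010]),R2,n=10)
```

```text
tcp track mm [ -86.2 -134.4    9.9] rot err [-0.001   0.264  -0.0011] F track [-1.3  0.4 -0.1] q [ 0.02  0.78 -0.5   2.35  1.89  0.49 -0.8 ] t 29.15
{"translation": [[-0.0035, 0.0, -0.001], [-0.0035, 0.0, -0.001], [-0.0035, 0.0, -0.001], [-0.0035, 0.0, -0.001], [-0.0035, 0.0, -0.001], [-0.0035, 0.0, -0.001], [-0.0035, 0.0, -0.001], [-0.0035, 0.0, -0.001], [-0.0035, 0.0, -0.001], [-0.0035, 0.0, -0.0009]], "turn": [[0.0001, -0.0002, 0.0001], [0.0001, -0.0002, 0.0001], [0.0001, -0.0002, 0.0001], [0.0001, -0.0002, 0.0001], [0.0001, -0.0002, 0.0001], [0.0001, -0.0002, 0.0001], [0.0001, -0.0002, 0.0001], [0.0001, -0.0002, 0.0001], [0.0001, -0.0002, 0.0001], [0.0001, -0.0002, 0.0001]]}
```

>>> {"name": "servo_tool", "arguments": {
  "translation": [
    [-0.0034,0,-0.0009],
    [-0.0034,0,-0.0009],
    [-0.0034,0,-0.0009],
    [-0.0034,0,-0.0009],
    [-0.0034,0,-0.0009],
    [-0.0034,0,-0.0009],
    [-0.0034,0,-0.0009],
    [-0.0034,0,-0.0009],
    [-0.0034,0,-0.0009],
    [-0.0034,0,-0.0009]
  ],
  "turn": [
    [0,0,0],
    [0,0,0],
    [0,0,0],
    [0,0,0],
    [0,0,0],
    [0,0,0],
    [0,0,0],
    [0,0,0],
    [0,0,0],
    [0,0,0]
  ]
}}

```text
clock: 30.4
tool_pos: [0.503, 0.0477, 0.1181]
eef_rot: [0.094, 0.987, -0.012, 0.129]
contact_force: [-1.5, 0.2, 0.5]
opening: 0.004
finger_force: 1.0
```

>>> {"name": "servo_tool", "arguments": {
  "translation": [
    [-0.001,0,-0.0003],
    [-0.001,0,-0.0003],
    [0,0,0]
  ],
  "turn": [
    [0,0,0],
    [0,0,0],
    [0,0,0]
  ]
}}

```text
clock: 30.78
tool_pos: [0.5048, 0.0473, 0.1191]
eef_rot: [0.094, 0.987, -0.012, 0.129]
contact_force: [-1.2, 0.7, 1.2]
opening: 0.008
finger_force: 0.8
```

```bash
python3 -c "
from h import *
where()"
```

```text
tcp track mm [ -48.7 -134.3    9.7] rot err [-0.001   0.2635 -0.0011] F track [-0.5  0.4  1.7] q [-0.03  0.72 -0.37  2.25  1.69  0.36 -0.55] t 30.775
```

>>> {"name": "servo_tool", "arguments": {
  "translation": [
    [-0.001,0,-0.0003],
    [-0.001,0,-0.0002],
    [0,0,0]
  ],
  "turn": [
    [0,0,0],
    [0,0,0],
    [0,0,0]
  ]
}}

```text
clock: 31.15
tool_pos: [0.5066, 0.0469, 0.1201]
eef_rot: [0.094, 0.987, -0.012, 0.129]
contact_force: [-2.2, 1.0, 1.0]
opening: 0.008
finger_force: 1.0
```

>>> {"name": "servo_tool", "arguments": {
  "translation": [
    [-0.001,0,-0.0003],
    [0,0,0],
    [0,0,0]
  ],
  "turn": [
    [0,0,0],
    [0,0,0],
    [0,0,0]
  ]
}}

```text
clock: 31.52
tool_pos: [0.5075, 0.0468, 0.1206]
eef_rot: [0.094, 0.987, -0.012, 0.129]
contact_force: [-1.9, 0.3, 1.0]
opening: 0.001
finger_force: 0.9
```

>>> {"name": "servo_tool", "arguments": {
  "translation": [
    [-0.001,0,-0.0003],
    [0,0,0],
    [0,0,0]
  ],
  "turn": [
    [0,0,0],
    [0,0,0],
    [0,0,0]
  ]
}}

```text
clock: 31.9
tool_pos: [0.5084, 0.0466, 0.1212]
eef_rot: [0.094, 0.987, -0.012, 0.129]
contact_force: [-2.2, -0.3, -0.1]
opening: 0.003
finger_force: 0.9
```

```bash
python3 -c "
from h import *
where()"
```

```text
tcp track mm [ -44.5 -134.4    9.7] rot err [-0.001   0.2635 -0.0009] F track [-1.9 -0.7  1. ] q [-0.03  0.72 -0.35  2.24  1.66  0.34 -0.52] t 31.9
```

>>> {"name": "servo_tool", "arguments": {
  "translation": [
    [-0.001,0,-0.0003],
    [0,0,0],
    [0,0,0]
  ],
  "turn": [
    [0,0,0],
    [0,0,0],
    [0,0,0]
  ]
}}

```text
clock: 32.28
tool_pos: [0.5091, 0.0465, 0.1217]
eef_rot: [0.094, 0.987, -0.012, 0.129]
contact_force: [-1.3, -0.4, -0.8]
opening: 0.006
finger_force: 1.0
```

>>> {"name": "servo_tool", "arguments": {
  "translation": [
    [-0.001,0,-0.0003],
    [0,0,0],
    [0,0,0]
  ],
  "turn": [
    [0,0,0],
    [0,0,0],
    [0,0,0]
  ]
}}

```text
clock: 32.65
tool_pos: [0.5093, 0.0464, 0.1219]
eef_rot: [0.094, 0.987, -0.012, 0.128]
contact_force: [-1.9, 0.2, -3.7]
opening: 0.01
finger_force: 2.4
```

>>> {"name": "servo_tool", "arguments": {
  "translation": [
    [-0.001,0,-0.0003],
    [0,0,0],
    [0,0,0]
  ],
  "turn": [
    [0,0,0],
    [0,0,0],
    [0,0,0]
  ]
}}

```text
clock: 33.02
tool_pos: [0.5094, 0.0464, 0.122]
eef_rot: [0.094, 0.987, -0.012, 0.127]
contact_force: [-4.3, 2.0, -6.1]
opening: 0.004
finger_force: 3.5
```

```bash
python3 -c "
from h import *
where()"
```

```text
tcp track mm [ -43.2 -134.4   10. ] rot err [-0.0013  0.2669 -0.0016] F track [-7.   1.2 -3. ] q [-0.04  0.72 -0.34  2.24  1.64  0.33 -0.49] t 33.025
```

>>> {"name": "servo_tool", "arguments": {
  "translation": [
    [-0.001,0,-0.0003],
    [-0.0005,0,0],
    [0,0,0]
  ],
  "turn": [
    [0,0,0],
    [0,0,0],
    [0,0,0]
  ]
}}

```text
clock: 33.4
tool_pos: [0.5094, 0.0463, 0.1222]
eef_rot: [0.094, 0.987, -0.012, 0.126]
contact_force: [-5.9, 3.0, -8.7]
opening: 0.006
finger_force: 4.6
```

>>> {"name": "servo_tool", "arguments": {
  "translation": [
    [0.004,0,0.001],
    [0.008,0,0.002],
    [0.008,0,0.002],
    [0.003,0,-0.012],
    [0.005,0,-0.019],
    [0.005,0,-0.019],
    [0.005,0,-0.019],
    [0.005,0,-0.019],
    [0,0,-0.015],
    [0,0,0]
  ],
  "turn": [
    [0,0,0],
    [0,0,0],
    [0,0,0],
    [0,0,0],
    [0,0,0],
    [0,0,0],
    [0,0,0],
    [0,0,0],
    [0,0,0],
    [0,0,0]
  ]
}}

```text
clock: 34.65
tool_pos: [0.4486, 0.0583, 0.2087]
eef_rot: [0.095, 0.987, -0.012, 0.131]
contact_force: [-0.9, -0.5, -0.7]
opening: 0.006
finger_force: 0.0
```

Run:
```python
from h import *
where()
s=optics.snapshot('scene');np.savez('scene5.npz',**s)
c=proj(s,[o+RT@np.array([0,-.05,.04])])[0].astype(int)
a=s['img'][c[1]-75:c[1]+75,c[0]-100:c[0]+100,::-1]; a=cv2.resize(a,(400,300),interpolation=cv2.INTER_CUBIC)
t=optics.snapshot('top')['img'][...,::-1]
w=optics.snapshot('wrist')['img'][...,::-1]
b=cv2.resize(t,(400,300)); w=cv2.resize(w,(400,300)); f=cv2.resize(s['img'][...,::-1],(400,300))
cv2.imwrite('pics/p4.png',np.vstack([np.hstack([a,w]),np.hstack([b,f])]))
```

```text
tcp track mm [ -53.5 -134.3  116. ] rot err [-0.0014  0.2589  0.0006] F track [-1.  -0.6 -0.2] q [-0.08  0.48 -0.37  2.32  1.18  0.34 -0.13] t 34.65
```

View pics/p4.png

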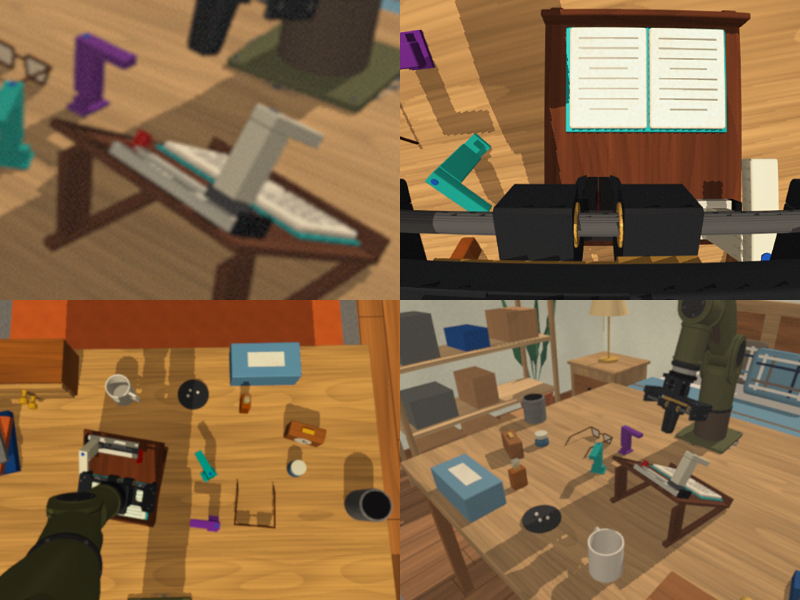

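The views show the light in the track against the stop, the keeper up at the mouth, the gripper clear and the bystanders unmoved. One last numeric check of keeper travel before handing in.

Run:
```python
from h import *
for n in('scene4','scene5'):
    s=dict(np.load(n+'.npz'));hsv=cv2.cvtColor(s['img'],cv2.COLOR_RGB2HSV).astype(int)
    c=proj(s,[o+RT@np.array([-.045,-.133,.015])])[0].astype(int)
    m=((hsv[...,0]<8)|(hsv[...,0]>172))&(hsv[...,1]>150)&(hsv[...,2]>70);k=np.zeros_like(m);k[c[1]-20:c[1]+20,c[0]-25:c[0]+20]=1;m&=k
    uv=np.argwhere(m)[:,::-1];P=cast(s,uv,RT,o,.0245);print(n,len(uv),uv.mean(0),uv.min(0),uv.max(0))
s=dict(np.load('scene5.npz'))
for j in(0,.02,.026): print(j,proj(s,[o+RT@np.array([-.058+j,-.133,.0245]),o+RT@np.array([-.048+j,-.133,.0245])]))
```

```text
scene4 70 [349.65714286 230.48571429] [338 226] [355 236]
scene5 73 [342.02739726 228.35616438] [333 224] [347 232]
0 [[355.23186349 227.16321447]
 [352.2929583  226.46455174]]
0.02 [[349.30664451 225.75462082]
 [346.27183918 225.03316437]]
0.026 [[347.49165088 225.32314678]
 [344.42721801 224.59464845]]
```

```bash
python3 -c "
from plant import r
print(r.finish_job())"
```

```text
the job is handed in; nothing more can be done
None
```

The white light is home in the track against the black stop, the red keeper is pushed fully across the mouth (about 26 mm measured), everything is released and the other objects look undisturbed; I handed the job in at about 35 s.

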